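Put the shopping away by kind

ROBOT

A 6-joint arm with a two-finger parallel gripper is mounted at the origin on a cart in front of the work surface, level with it; the furniture and walls round the work are solid. World frame = base frame: x ahead of the robot, y to its left, z up, the work surface at z = 0. Lengths are in m, angles in rad, forces in N, time in s.
With the tool pointing down it reaches from about 0.325 to 0.9 m from the base axis. Payload 3.5 kg.
Tool frame: the origin (TCP) lies between the finger pads; the fingertips stand 11 mm ahead of it and the grasp point (between the pads) lies 8 mm behind it; z points along the fingers, y is the line along which they close (so a half turn about z gives the same grasp; the last joint's range is limited). The gripper opens to 85 mm and grips with 20 to 120 N. Pads are 22 mm wide; open, the fingers measure 114 mm over their backs; the gripper's body (76 mm by 85 mm) begins 54 mm behind the grasp point. The pads swing forward as they close: fully open they stand 13 mm farther back than shut.
Start: joints at [1.075, 0.276, -0.026, 1.268, 0, 1.467], TCP at [0.239, 0.577, 0.242] pointing down, gripper open.
Joint ranges: [-3.12, 3.12], [-0.85, 1.88], [-1.08, 1.24], [-1.95, 2.15], [-1.57, 1.53], [-3.14, 3.14]. Speed limits (rad/s): [2.57, 2.57, 3.14, 3.14, 3.14, 3.14].

INTERFACE

Orientations are given as a unit quaternion [x, y, z, w].
In Python, from rig import telemetry, vision, job, finder gives the robot as it stands.
- The arm moves only by the tool send_rows, never from a script. Its argument "targets" is a list that holds one entry, the list of rows, each a list of 5 numbers: the opening, from 0 (shut) to 1 (fully open), then the shift along the tool's x, y, z in m, then the turn about the tool's z in rad. In form: [[[grip, dx, dy, dz, twist], ...]]. A call has 1 to 8 rows; each row shifts and turns the commanded pose from where the row before left it, along the tool's axes as they then stand; what a row does not reach is not made up. A row lasts 1/12 s, in which the tool goes at most 41.7 mm and 7.16 degrees, less where a joint would pass 70% of its speed; a pose out of reach is approached as far as the arm can. A call is refused whole if a number of a shift passes 0.0417 or a number of a turn 0.125, either way. A call with a gripper value outside its range is refused whole. The fingers move at their own pace and stop on an object; "squeeze" is the grip in N (left out, the last holds). Time passes only in rows, so rows that do not move let the fingers close. It gives the time, the measured TCP pose, the force, the opening and the grip force at its end, in the units of the state.
- telemetry.sense(): the state, without advancing time (a new reading comes with each control period).
- vision.get_image(name): name is "scene" or "top" or "wrist"; returns a dict with "pixels" (480x640x3 uint8, blue, green, red), "fx", "fy", "cx", "cy" (pixels), "R" (3x3) and "t" (3): a world point X has camera coordinates R X + t. Camera axes: x right, y down, z forward; pixel columns grow to the right and rows downward; lengths in m; the calibration is good to about 2 mm. A picture is of the moment at which its call begins. There is no depth.
- job.job_done(): hands the job in; it is judged then, once.
Trained networks look in a picture, given as the dict that the camera call returned (one of the last four; its "shot" number tells which), for a name from the list of things; names that differ only in an ending like _2 or _b are one class to them, and where a whole thing is asked for, a point or a joint stands for the part that bears it (a point fixed in the world has none). Each returns a list of dicts, best first, with "p" (0 to 1); they miss things now and then, are a little off and sometimes report something else, mostly with a low value. They report only what shows in the picture. A call takes as long as a camera call.
- finder.masks_of(picture, name): "pixels" (480x640 bool, what is visible of it) and "box" ([left, top, width, height] in pixels, round what is visible of it).
The state is a dict: "clock": time; "qpos": joint angles; "qvel": joint speeds; "joint_torque": joint torques, N m; "tool_pos": TCP position; "orientation": TCP orientation; "ft_force": force on the tool from outside, world axes, zero at the start; "wrist_torque": the same for the moment, N m; "opening": opening from 0.0 (shut) to 1.0 (fully open); "grip_force": force on a finger pad.
Only numpy, scipy, OpenCV 4.12 (cv2) and the standard library are available. Lean on these libraries where they do the work, as an engineer would, in place of code of your own. Each camera call takes 0.05 s, during which the arm holds its last target. There are 200 camera calls.

TASK

Put the shopping in front of you away with its own kind: lay the two loose eggs lengthwise on the two rods of the egg rack in line with the egg that is already there, stand the two spice jars upright in the free bays of the spice rack, one to a bay, and set the garlic bulb down on the floor of the slatted crate beside the lemon. Set the eggs down without dropping them, and leave the egg timer and the egg already in the rack where they are.

Things in the scene. Friction and masses are not known exactly. Their poses are not given: they have to be found in the camera images.
- egg_a_mid (a point): A white hen's egg, 56 mm long, 43 mm thick, lying on its side on the worktop; it can roll about its long axis. The point is the egg's centre (21.5 mm above the worktop at the start); its x axis is the long axis of the egg (level at any start), y and z lie across it.
- egg_b_mid (a point): A white hen's egg, 56 mm long, 43 mm thick, lying on its side on the worktop; it can roll about its long axis. The point is the egg's centre (21.5 mm above the worktop at the start); its x axis is the long axis of the egg (level at any start), y and z lie across it. The same kind as the other loose egg; the two may change places.
- green_jar: A closed glass spice jar with a green cap, 46 mm across and 106 mm tall, standing on the worktop in the row of shopping. Origin: centre of its underside, z up. The cap is the top 20 mm.
- black_jar: A closed glass spice jar with a black cap, 45 mm across and 105 mm tall, standing on the worktop in the row of shopping. Origin: centre of its underside, z up. The cap is the top 20 mm.
- garlic_mid (a point): A pale garlic bulb, 48 mm across and, with its short stalk, 48 mm tall, standing on its base on the worktop. The point lies 22 mm above its underside, about the middle of the bulb; z up.
- egg_rack: Egg rack, fixed: two steel rods 10 mm thick between beech end blocks, 226 mm long (x, away from the robot), 62 wide (y). Origin: footprint centre. Rods at y = -13 and 13, axes 15 up; blocks 42 tall, inner faces at x = -102 and 102. An egg lying along x on both rods cannot roll; its centre is then 40 up at y = 0. One egg lies at x = 68 already; there is room at about x = 3 and x = -62.
- spice_rack: Spice rack, fixed: wooden, 206 mm long (x, away from the robot), 72 wide (y), three square bays in a row, 62 inside, centred at x = -67, 0 and 67, y = 0. Origin: footprint centre. Floor 6 up; walls 42, dividers 40, end walls 54 high. The far bay (x = 67) already holds a spice jar 105 tall; the other two are free.
- produce_crate: Produce crate, fixed: slatted wood, 176 mm long (x, away from the robot), 116 wide (y), 50 high, inside 166 by 106 with 10 mm corner posts, 52 high; floor 6 up. Origin: footprint centre. A loose lemon, 73 by 56 by 57 mm, lies across its far half at about x = 42; the near half (about x = -38) is free.
- egg_kept_mid (a point): The egg that already lies in the far part of the egg rack, the same size as the loose ones; to be left alone. The point is its centre, x its long axis.
- timer: A round wind-up egg timer, red over white, 66 mm across and 51 mm tall, standing between the robot and the row of shopping; to be left alone. Origin: centre of its underside, z up.

How it is judged:
At the end, for the whole second after the job is handed in: Eggs rest on the rods on this side of the kept egg, within 8 mm of the middle line and 0.35 rad of the rods; spice jars upright (0.1 rad) on the floor of the near and middle bays; garlic on the crate floor; all at rest; kept egg within 2 cm, egg timer within 3 cm of its start (x of egg_a_mid in the frame of egg_rack between -0.1 and 0.05 m and y of egg_a_mid in the frame of egg_rack between -0.008 and 0.008 m and z of egg_a_mid in the frame of egg_rack between 0.032 and 0.045 m and angle between the x axis of each of egg_a_mid, egg_b_mid and the x axis of egg_rack, either way round below 0.35 rad and linear speed of each of egg_a, egg_b, green_jar, black_jar, garlic below 0.02 m/s and x of egg_b_mid in the frame of egg_rack between -0.1 and 0.05 m and y of egg_b_mid in the frame of egg_rack between -0.008 and 0.008 m and z of egg_b_mid in the frame of egg_rack between 0.032 and 0.045 m and x of green_jar in the frame of spice_rack between -0.085 and 0.025 m and y of green_jar in the frame of spice_rack between -0.012 and 0.012 m and z of green_jar in the frame of spice_rack between 0 and 0.012 m and angle between each of green_jar, black_jar's own z axis and vertical below 0.1 rad and x of black_jar in the frame of spice_rack between -0.085 and 0.025 m and y of black_jar in the frame of spice_rack between -0.012 and 0.012 m and z of black_jar in the frame of spice_rack between 0 and 0.012 m and x of garlic_mid in the frame of produce_crate between -0.075 and 0.075 m and y of garlic_mid in the frame of produce_crate between -0.046 and 0.046 m and z of garlic_mid in the frame of produce_crate between 0.015 and 0.042 m and distance of egg_kept_mid from where it was at the start of the episode below 0.02 m and distance of timer from where it was at the start of the episode below 0.03 m); the robot touches nothing.
It fails at once if the first egg is dropped or thrown (falls free by more than about 2 cm) (linear speed of egg_a above 0.6 m/s and contact force between the fingers and egg_a below 0.05 N).
It fails at once if the second egg is dropped or thrown (falls free by more than about 2 cm) (linear speed of egg_b above 0.6 m/s and contact force between the fingers and egg_b below 0.05 N).
It fails at once if the egg already in the rack is shifted by more than 2 cm (distance of egg_kept_mid from where it was at the start of the episode above 0.02 m).
It fails at once if the egg timer is shifted by more than 3 cm (distance of timer from where it was at the start of the episode above 0.03 m).
It also fails if it takes over 118 s, if anything falls off the work surface, if the arm or the gripper's body presses on something with over 40 N, if the wrist force passes 120 N, or if a joint passes its speed limit or range.

## Working session

There is one attempt and no reset: what is moved stays moved. The work goes in short steps, Python scripts to look and compute and a tool call to move; the robot and the scene stay as the last step left them, time stands still between calls to the robot, and variables do not carry over. Pictures are saved under pics/ and viewed, at most 14 in all, crops included, and the job is handed in when it is done.

Besides the shell and the picture viewer there is one more tool, called after ">>>" in YAML: its name, and indented under it one key for each argument. send_rows: Moves the arm, as the interface text tells. Its arguments: {"type":"object","properties":{"targets":{"type":"array"},"squeeze":{"type":"number"}},"required":["targets"]}

```bash
ls; mkdir -p pics; cat > h.py <<'E'
import numpy as np, cv2
from rig import telemetry, vision, job, finder
def ray(im,u,v,z):
    R=np.array(im["R"]);t=np.array(im["t"]);c=-R.T@t
    d=R.T@np.array([(u-im["cx"])/im["fx"],(v-im["cy"])/im["fy"],1])
    return c+d*(z-c[2])/d[2]
def save(im,n): cv2.imwrite(f"pics/{n}.png",im["pixels"])
E
python3 - <<'E'
from h import *
s=telemetry.sense();print(s)
ims={n:vision.get_image(n) for n in("scene","top")}
for n,im in ims.items():
    save(im,n+"0");R=np.array(im["R"]);print(n,-R.T@np.array(im["t"]),R.round(2).tolist(),im["fx"])
zs={"egg_a_mid":.0215,"green_jar":.106,"black_jar":.105,"garlic_mid":.022,"egg_rack":.042,"spice_rack":.045,"produce_crate":.05,"egg_kept_mid":.04,"timer":.05}
for n,z in zs.items():
  for c in("top","scene"):
    for m in finder.masks_of(ims[c],n)[:4]:
        M=m["pixels"].astype(np.uint8);v,u=np.nonzero(M)
        if len(u)<20: continue
        (cu,cv_),sz,a=cv2.minAreaRect(np.c_[u,v].astype(np.float32))
        print(n,c,round(m["p"],2),m["box"],"cen",round(u.mean(),1),round(v.mean(),1),"rect",round(cu,1),round(cv_,1),np.round(sz,1),round(a,1),"w",ray(ims[c],u.mean(),v.mean(),z).round(3)[:2],ray(ims[c],cu,cv_,z).round(3)[:2])
E
```

```text
pics
{'clock': 0.0, 'qpos': array([ 1.07461344e+00,  2.77126672e-01, -2.78758421e-02,  1.26799200e+00,
       -6.51051846e-06,  1.46741835e+00]), 'qvel': array([-1.71269238e-03,  1.57801885e-03, -6.01757506e-04, -3.36824918e-04,
       -1.37752351e-04,  6.37793896e-05]), 'joint_torque': array([-1.48961524e-03, -4.45506120e+01,  2.95202887e+01,  1.64510583e-02,
       -1.50652377e-04, -4.52673035e-06]), 'tool_pos': array([0.2388789 , 0.57673973, 0.24116597]), 'orientation': array([ 1.95142094e-01,  9.80774365e-01, -1.05103891e-03, -3.21464382e-04]), 'ft_force': array([-0.01788969, -0.15968322, -0.41720735]), 'wrist_torque': array([ 0.00824858, -0.03480117, -0.01146113]), 'grip_force': 0.0, 'opening': 0.9988954441926267}
scene [-0.11781766 -0.31648123  0.82761495] [[0.43, -0.9, -0.0], [-0.65, -0.31, -0.69], [0.62, 0.3, -0.72]] 541.7223360060339
top [0.40732356 0.01658912 0.91948702] [[0.02, -1.0, 0.02], [-0.98, -0.02, -0.17], [0.17, -0.02, -0.98]] 450.3650936387751
egg_a_mid top 0.7 [357.8, 159.8, 61.3, 91.8] cen 388.8 208.4 rect 389.6 204.9 [61.  89.2] 4.6 w [ 0.634 -0.15 ] [ 0.641 -0
[... 2157 characters left out ...]
 197.0 [18.8 22.4] 63.4 w [ 0.719 -0.002] [ 0.719 -0.003]
egg_kept_mid scene 0.56 [363.8, 203.1, 86.4, 92.4] cen 405.8 251.5 rect 407.1 246.8 [64.8 86.7] 29.1 w [ 0.611 -0.153] [ 0.624 -0.151]
egg_kept_mid scene 0.49 [325.1, 291.7, 30.1, 24.5] cen 340.4 303.2 rect 340.5 303.5 [23. 25.] 90.0 w [ 0.439 -0.089] [ 0.438 -0.089]
timer top 0.9 [369.6, 321.9, 38.0, 38.3] cen 385.7 341.3 rect 385.8 341.4 [35.8 33.1] 26.6 w [ 0.368 -0.137] [ 0.368 -0.137]
timer top 0.61 [241.4, 278.5, 26.2, 27.1] cen 252.2 290.6 rect 252.0 290.8 [30.2 25.5] 35.5 w [0.458 0.119] [0.458 0.12 ]
timer scene 0.97 [331.7, 330.0, 39.2, 45.1] cen 352.5 351.7 rect 352.8 351.8 [40.3 39.6] 45.0 w [ 0.348 -0.151] [ 0.348 -0.151]
```

```bash
python3 - <<'E'
import cv2
a=cv2.imread("pics/top0.png")[130:370,190:450]
cv2.imwrite("pics/topc.png",cv2.resize(a,(650,600),interpolation=cv2.INTER_CUBIC))
b=cv2.imread("pics/scene0.png")[150:390,180:480]
cv2.imwrite("pics/scenec.png",cv2.resize(b,(750,600),interpolation=cv2.INTER_CUBIC))
E
```

```text
(no output)
```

View pics/topc.png

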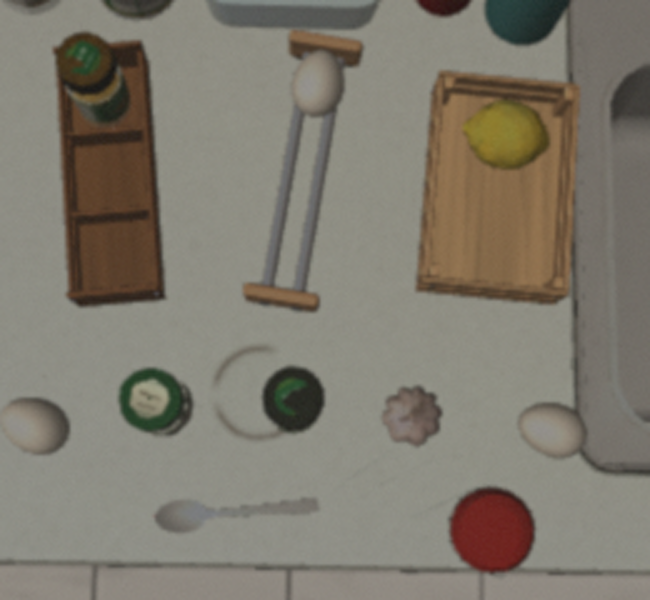

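View pics/scenec.png

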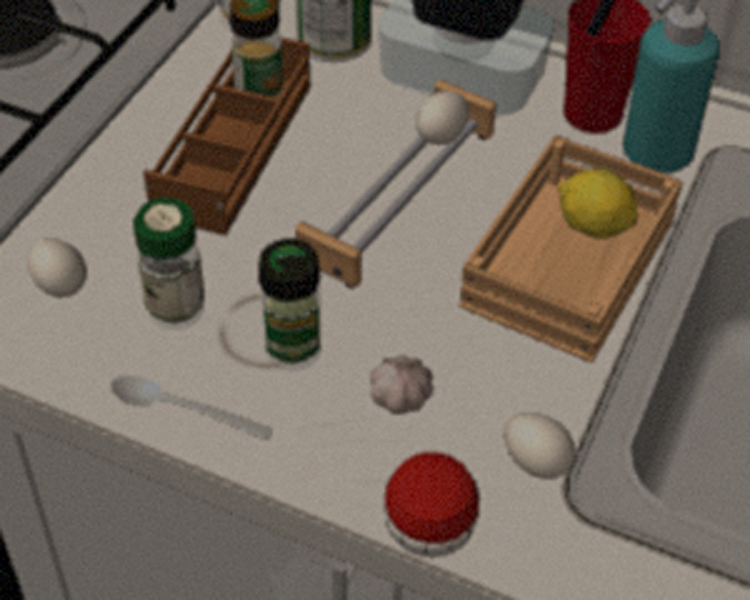

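The pictures show the left egg at about top px (204,300) and the right egg at (411,302), beside the sink rim. The three racks stand behind the shopping row. Next I'll fit the rack poses and the egg axes.

```bash
cat > fit.py <<'E'
from h import *
from scipy.optimize import least_squares
top=vision.get_image("top");sc=vision.get_image("scene")
def P(im,X):
    c=np.asarray(X)@np.array(im["R"]).T+im["t"]
    return np.c_[im["fx"]*c[:,0]/c[:,2]+im["cx"],im["fy"]*c[:,1]/c[:,2]+im["cy"]]
def W(p,X):
    X=np.asarray(X,float);c,s=np.cos(p[2]),np.sin(p[2])
    return np.c_[p[0]+c*X[:,0]-s*X[:,1],p[1]+s*X[:,0]+c*X[:,1],X[:,2]]
T=lambda a:np.array(a)/2.5+[190,130]
S=lambda a:np.array(a)/2.5+[180,150]
def box(a,b,z): return [[a,b,z],[a,-b,z],[-a,-b,z],[-a,b,z]]
# order: far left, far right, near right, near left
mod={"egg_rack":(box(.113,.031,.042),T([(291,33),(362,41),(319,295),(246,284)]),S([(437,84),(494,103),(360,252),(298,226)])),
"spice_rack":(box(.103,.036,.054),T([(56,47),(143,42),(162,290),(68,293)]),S([(283,39),(309,48),(222,195),(146,173)])),
"produce_crate":(box(.088,.058,.052),T([(440,72),(578,84),(568,291),(418,283)]),S([(560,137),(682,178),(592,330),(463,268)]))}
vt=cv2.resize(top["pixels"][130:370,190:450],(650,600));vs=cv2.resize(sc["pixels"][150:390,180:480],(750,600))
for n,(X,a,b) in mod.items():
    for nm,f in(("top",lambda p:(P(top,W(p,X))-a).ravel()),("both",lambda p:np.r_[(P(top,W(p,X))-a).ravel(),(P(sc,W(p,X))-b).ravel()])):
        r=least_squares(f,[.64,0,0],loss="soft_l1");print(n,nm,r.x.round(4),np.abs(r.fun).max().round(1))
    Z=W(r.x,X);Z0=Z.copy();Z0[:,2]=0
    for z in(Z,Z0):
        cv2.polylines(vt,[((P(top,z)-[190,130])*2.5).astype(int)],1,(255,0,255),1)
        cv2.polylines(vs,[((P(sc,z)-[180,150])*2.5).astype(int)],1,(255,0,255),1)
for im,v,o,cs in((top,vt,(190,130),[(204,300),(411,302)]),(sc,vs,(180,150),[(202.5,257),(395.5,327.8)])):
  for c in cs:
    m=np.zeros((480,640),np.uint8);x,y=map(int,c)
    cv2.grabCut(im["pixels"],m,(x-24,y-21,48,42),np.zeros((1,65)),np.zeros((1,65)),4,cv2.GC_INIT_WITH_RECT)
    k=((m&1)*255).astype(np.uint8);q=max(cv2.findContours(k,0,1)[0],key=cv2.contourArea)
    e=cv2.fitEllipse(q);cv2.ellipse(v,(((e[0][0]-o[0])*2.5,(e[0][1]-o[1])*2.5),(e[1][0]*2.5,e[1][1]*2.5),e[2]),(0,255,0),1)
    w=ray(im,*e[0],.0215);th=np.radians(e[2]+90);d=np.array([np.cos(th),np.sin(th)])*e[1][1]/2
    A,B=ray(im,*(e[0]+d),.0215),ray(im,*(e[0]-d),.0215)
    print("egg",np.round(e[0],1),np.round(e[1],1),w.round(4),"axis deg",np.degrees(np.arctan2(*(A-B)[1::-1])).round(1),"len",np.linalg.norm(A-B).round(4))
for n,z in(("green_jar",.053),("black_jar",.0525),("garlic_mid",.022)):
    for im,zz in((sc,z),(top,max(z*1.9,.022))):
        b=finder.masks_of(im,n)[0];vv,uu=np.nonzero(b["pixels"]);print(n,ray(im,(uu.min()+uu.max())/2,(vv.min()+vv.max())/2,zz).round(4))
cv2.imwrite("pics/ft.png",vt);cv2.imwrite("pics/fs.png",vs)
E
python3 fit.py
```

```text
egg_rack top [ 0.6565  0.0085 -0.1442] 4.9
egg_rack both [ 0.653   0.0076 -0.1336] 4.0
spice_rack top [0.6426 0.1647 0.1076] 2.1
spice_rack both [0.6415 0.1638 0.1054] 17.6
produce_crate top [ 0.638  -0.1481 -0.0754] 2.4
produce_crate both [ 0.637  -0.1497 -0.0837] 3.3Traceback (most recent call last):
  File "fit.py", line 29, in <module>
    k=((m&1)*255).astype(np.uint8);q=max(cv2.findContours(k,0,1)[0],key=cv2.contourArea)
                                     ~~~^^^^^^^^^^^^^^^^^^^^^^^^^^^^^^^^^^^^^^^^^^^^^^^^
ValueError: max() iterable argument is empty
```

```bash
python3 - <<'E'
s=open("fit.py").read()
i=s.index("    m=np.zeros((480");j=s.index("    e=cv2.fitEllipse")
s=s[:i]+"""    x,y=map(int,c);g=cv2.GaussianBlur(im["pixels"],(3,3),0).astype(int);D=np.clip((g[:,:,2]-g[:,:,1])*6+60,0,255).astype(np.uint8)
    k=np.zeros((480,640),np.uint8);w_=D[y-22:y+22,x-24:x+24];k[y-22:y+22,x-24:x+24]=cv2.threshold(w_,0,255,cv2.THRESH_OTSU)[1]
    q=max(cv2.findContours(k,0,1)[0],key=cv2.contourArea)
"""+s[j:]
s=s.replace("(319,295),(246,284)","(319,301),(245,292)").replace("[.64,0,0]","[.64,0,-.05]")
open("fit.py","w").write(s)
E
python3 fit.py
```

```text
egg_rack top [ 0.6518  0.0085 -0.1436] 2.7
egg_rack both [ 0.6521  0.0077 -0.1354] 3.7
spice_rack top [0.6426 0.1647 0.1076] 2.1
spice_rack both [0.6415 0.1638 0.1054] 17.6
produce_crate top [ 0.638  -0.1481 -0.0754] 2.4
produce_crate both [ 0.637  -0.1497 -0.0837] 3.3
egg [203.7 299.8] [19.7 25.4] [0.44   0.2169 0.0215] axis deg 62.4 len 0.0506
egg [419.2 299.1] [36.4 38.8] [ 0.4496 -0.2094  0.0215] axis deg 87.8 len 0.0774
egg [203.  257.8] [47.6 55. ] [0.4373 0.212  0.0215] axis deg 151.4 len 0.1106
egg [390.8 324.4] [44.3 54.9] [ 0.4471 -0.1844  0.0215] axis deg 171.9 len 0.1176
green_jar [0.4583 0.1185 0.053 ]
green_jar [0.4564 0.1137 0.1007]
black_jar [0.462  0.0137 0.0525]
black_jar [0.4593 0.0145 0.0998]
garlic_mid [ 0.4503 -0.083   0.022 ]
garlic_mid [ 0.4522 -0.0771  0.0418]
```

View pics/ft.png

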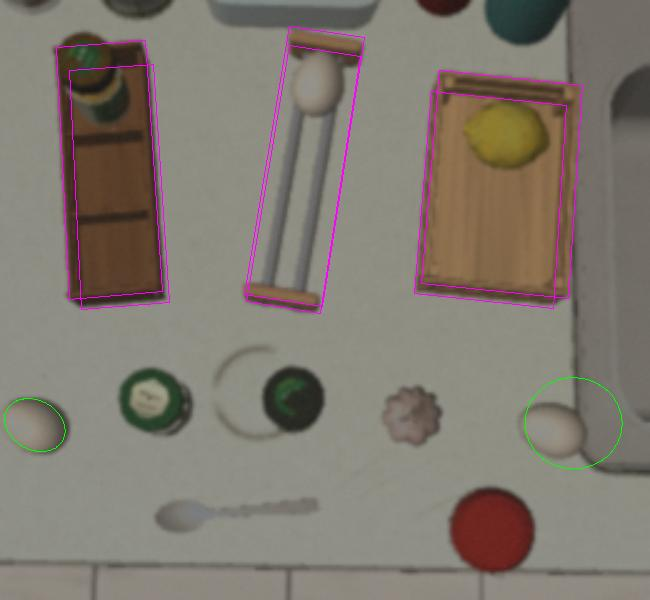

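View pics/fs.png

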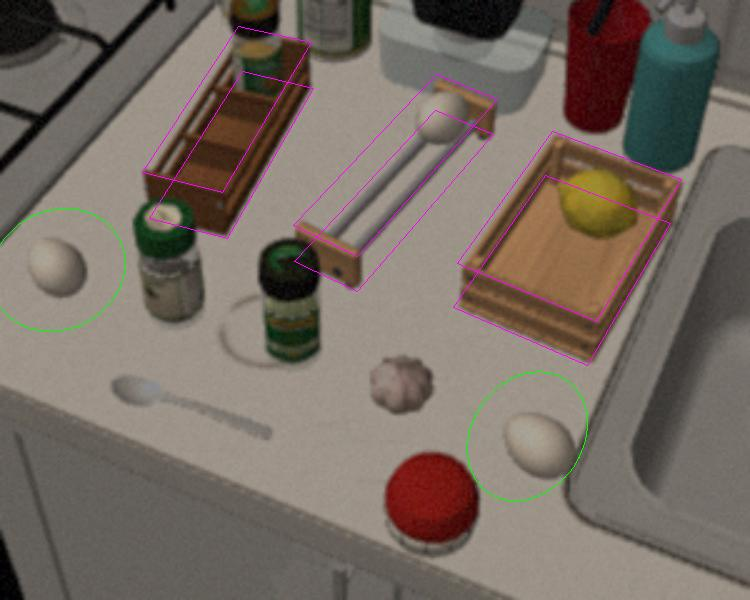

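Rack overlays match well in both views: egg rack about (0.652, 0.008, −0.14), spice rack about (0.642, 0.164, 0.106), crate about (0.637, −0.149, −0.08). The kept egg agrees with the egg rack fit. The egg ellipses were unreliable, so I'll get those from the wrist camera. First I'm moving above the left egg.

```bash
cat > plan.py <<'E'
"""plan.py grip x y z yang_deg [step_mm]  -> rows (one target)"""
import sys
from h import *
def yawy(s):
    x,y,_,_=s["orientation"]; return 2*np.arctan2(y,x)-np.pi/2
def rows(grip,tgt,yd,step=.04,s=None):
    s=s or telemetry.sense();p=np.array(s["tool_pos"]);a=yawy(s)
    da=0 if yd is None else (np.radians(yd)-a+np.pi)%(2*np.pi)-np.pi
    d=np.array(tgt)-p;n=max(1,int(np.ceil(max(np.abs(d).max()/step*1.0,np.linalg.norm(d)/step,abs(da)/.12))))
    out=[]
    for i in range(n):
        r=(np.array(tgt)-p)/(n-i);tw=round(-da/n,3)
        X=np.array([-np.sin(a),np.cos(a)]);Y=np.array([np.cos(a),np.sin(a)])   # tool y at angle a, tool x at a+90
        q=[round(float(X@r[:2]),4),round(float(Y@r[:2]),4),round(float(-r[2]),4)]
        p=p+np.r_[X*q[0]+Y*q[1],-q[2]];a-=tw
        out.append([grip,*q,tw])
    return out
def show(R):
    for i in range(0,len(R),8): print(str(R[i:i+8]).replace(" ",""))
if __name__=="__main__":
    v=sys.argv[1:];s=telemetry.sense();print("now",s["clock"],s["tool_pos"].round(4),np.degrees(yawy(s)).round(1),s["qpos"].round(2))
    show(rows(float(v[0]),[float(i) for i in v[1:4]],float(v[4]),float(v[5])/1000 if len(v)>5 else .04))
E
python3 plan.py 1 0.40 0.215 0.22 152
```

```text
now 1.5 [0.2392 0.5774 0.2423] 67.5 [ 1.07  0.28 -0.03  1.27  0.    1.47]
[[1.0,-0.0221,-0.021,0.0017,np.float64(-0.113)],[1.0,-0.0196,-0.0234,0.0017,np.float64(-0.113)],[1.0,-0.0168,-0.0254,0.0017,np.float64(-0.113)],[1.0,-0.0138,-0.0272,0.0017,np.float64(-0.113)],[1.0,-0.0107,-0.0286,0.0017,np.float64(-0.113)],[1.0,-0.0074,-0.0296,0.0017,np.float64(-0.113)],[1.0,-0.004,-0.0302,0.0017,np.float64(-0.113)],[1.0,-0.0006,-0.0305,0.0017,np.float64(-0.113)]]
[[1.0,0.0028,-0.0304,0.0017,np.float64(-0.113)],[1.0,0.0063,-0.0298,0.0018,np.float64(-0.113)],[1.0,0.0096,-0.029,0.0017,np.float64(-0.113)],[1.0,0.0128,-0.0277,0.0018,np.float64(-0.113)],[1.0,0.0157,-0.0261,0.0017,np.float64(-0.113)]]
```

>>> send_rows:
  targets:
    - [[1, -0.022, -0.021, 0.002, -0.113], [1, -0.02, -0.023, 0.002, -0.113], [1, -0.017, -0.025, 0.002, -0.113], [1, -0.014, -0.027, 0.002, -0.113], [1, -0.011, -0.029, 0.002, -0.113], [1, -0.007, -0.03, 0.002, -0.113], [1, -0.004, -0.03, 0.002, -0.113], [1, -0.001, -0.03, 0.002, -0.113]]

```text
clock: 2.17
tool_pos: [0.3394, 0.3538, 0.2264]
orientation: [-0.256, 0.967, 0.0, 0.0]
ft_force: [1.0, -0.3, 0.9]
opening: 0.999
grip_force: 0.0
```

>>> send_rows:
  targets:
    - [[1, 0.003, -0.03, 0.002, -0.113], [1, 0.006, -0.03, 0.002, -0.113], [1, 0.01, -0.029, 0.002, -0.113], [1, 0.013, -0.028, 0.002, -0.113], [1, 0.016, -0.026, 0.002, -0.113], [1, 0, 0, 0, 0], [1, 0, 0, 0, 0]]

```text
clock: 2.75
tool_pos: [0.4011, 0.2141, 0.2164]
orientation: [-0.511, 0.86, 0.0, 0.0]
ft_force: [-0.8, 0.3, -0.2]
opening: 1.003
grip_force: 0.0
```

```bash
sed -i 's/tw=round(-da\/n,3)/tw=round(float(-da\/n),3)/' plan.py
cat > look.py <<'E'
import sys
from h import *
from plan import yawy
im=vision.get_image("wrist");save(im,sys.argv[1]);s=telemetry.sense();R=np.array(im["R"])
print("now",s["clock"],s["tool_pos"].round(4),np.degrees(yawy(s)).round(1),"cam",(-R.T@im["t"]).round(3),R[2].round(2))
for n,z in [a.split(":") for a in sys.argv[2:]]:
  z=float(z)
  for m in finder.masks_of(im,n)[:3]:
    q=max(cv2.findContours(m["pixels"].astype(np.uint8),0,1)[0],key=cv2.contourArea,default=None)
    if q is None or len(q)<8: continue
    e=cv2.fitEllipse(q);th=np.radians(e[2]+90);d=np.array([np.cos(th),np.sin(th)])*e[1][1]/2;f=np.array([-d[1],d[0]])*e[1][0]/e[1][1]
    A,B,C,D=[ray(im,*(np.array(e[0])+k),z) for k in(d,-d,f,-f)]
    print(n,round(m["p"],2),np.round(m["box"]),np.round(e[0],1),np.round(e[1],1),"w",ray(im,*e[0],z).round(4),"axis",np.degrees(np.arctan2(*(A-B)[1::-1])).round(1),np.linalg.norm(A-B).round(4),np.linalg.norm(C-D).round(4))
E
python3 look.py w1 egg_a_mid:.0215 green_jar:.1
```

```text
now 2.8 [0.4008 0.2149 0.2164] 151.5 cam [0.363 0.144 0.348] [ 0.15  0.27 -0.95]
green_jar 0.7 [109.  94. 124.  87.] [168.1 135.7] [ 83.7 124.1] w [0.4481 0.1178 0.1   ] axis -21.5 0.0704 0.0452
```

View pics/w1.png

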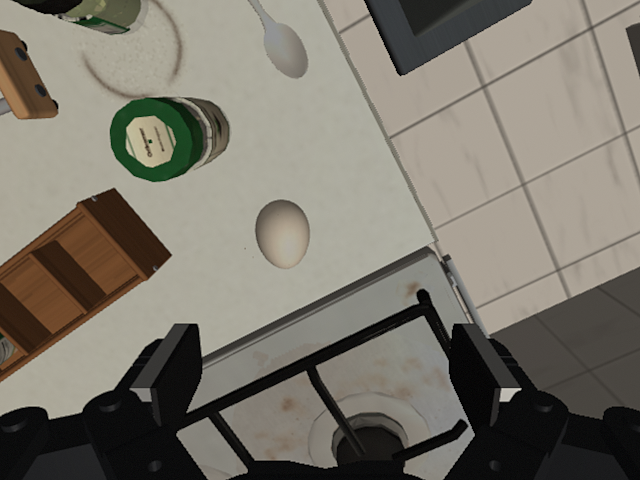

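The wrist view shows the egg at (282,234) with its long axis nearly along the image vertical, clear of the jar. The network missed it, so I'll segment it by colour.

```bash
cat > egg.py <<'E'
import sys
from h import *
def egg(im,u,v,h=55):
    g=cv2.GaussianBlur(im["pixels"],(5,5),0).astype(int);D=np.clip((g[:,:,2]-g[:,:,0])*3+100,0,255).astype(np.uint8)
    k=np.zeros(D.shape,np.uint8);sl=np.s_[max(v-h,0):v+h,max(u-h,0):u+h];k[sl]=cv2.threshold(D[sl],0,255,cv2.THRESH_OTSU)[1]
    q=[c for c in cv2.findContours(k,0,1)[0] if cv2.pointPolygonTest(c,(u,v),False)>=0][0]
    W=np.array([ray(im,*p,.0215)[:2] for p in q[:,0]]).astype(np.float32)
    e=cv2.fitEllipse(W*1000);print("world ellipse mm",np.round(e[0],1),np.round(e[1],1),"long axis",round(e[2]+90,1),"box",cv2.boundingRect(q))
if __name__=="__main__":
    im=dict(vision.get_image("wrist"));egg(im,int(sys.argv[1]),int(sys.argv[2]))
E
python3 egg.py 282 234
```

```text
world ellipse mm [439.8 218.8] [38.1 49.9] long axis 235.2 box (258, 206, 49, 61)
```

```bash
python3 plan.py 1 0.4395 0.2175 0.06 147;  python3 - <<'E'
E
```

```text
now 2.95 [0.4003 0.2161 0.2164] 151.7 [ 0.35 -0.01 -0.41  1.17  0.   -0.72]
[[1.0,-0.004,-0.0068,0.0313,0.016],[1.0,-0.0041,-0.0067,0.0313,0.016],[1.0,-0.0042,-0.0066,0.0313,0.016],[1.0,-0.0042,-0.0066,0.0313,0.016],[1.0,-0.0044,-0.0064,0.0312,0.016]]
```

>>> send_rows:
  targets:
    - [[1, -0.004, -0.007, 0.031, 0.016], [1, -0.004, -0.007, 0.031, 0.016], [1, -0.004, -0.007, 0.031, 0.016], [1, -0.004, -0.006, 0.031, 0.016], [1, -0.004, -0.006, 0.032, 0.016], [1, 0, 0, 0, 0], [1, 0, 0, 0, 0]]

```text
clock: 3.53
tool_pos: [0.4371, 0.2163, 0.0589]
orientation: [-0.478, 0.878, 0.001, -0.002]
ft_force: [0.3, -0.7, 0.5]
opening: 1.0
grip_force: 0.0
```

```bash
python3 plan.py 1 0.4395 0.2175 0.015 147; python3 look.py w2
```

```text
now 3.5333 [0.4371 0.2163 0.0589] 147.2 [ 0.33  0.22 -0.54  0.82  0.   -0.67]
[[1.0,-0.0012,-0.0007,0.0219,0.002],[1.0,-0.0011,-0.0006,0.022,0.002]]
now 3.5833 [0.4387 0.2167 0.0606] 147.2 cam [0.394 0.15  0.191] [ 0.16  0.26 -0.95]
```

View pics/w2.png

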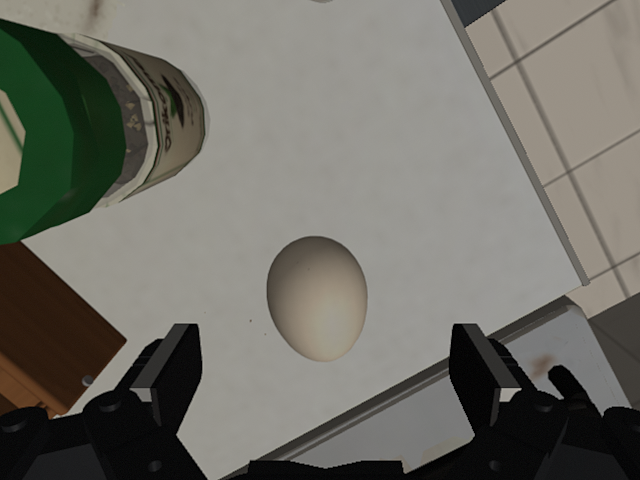

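```bash
python3 - <<'E'
from h import *
im=vision.get_image("wrist")
A,B=ray(im,309,238,.0215),ray(im,325,360,.0215)
print(A,B,ray(im,317,299,.0215),np.degrees(np.arctan2(*(A-B)[1::-1])),np.linalg.norm(A-B))
E
python3 egg.py 317 299; python3 plan.py 1 0.4395 0.2175 0.015 145
```

```text
[0.42959235 0.19122226 0.0215    ] [0.45569038 0.24387916 0.0215    ] [0.44201522 0.21628737 0.0215    ] -116.36412803610514 0.058769509870513416
world ellipse mm [440.3 218.2] [41. 54.] long axis 240.9 box (277, 244, 95, 109)
now 3.6833 [0.4403 0.217  0.0623] 147.1 [ 0.33  0.21 -0.53  0.82  0.   -0.67]
[[1.0,0.0,0.0005,0.0236,0.019],[1.0,0.0001,0.0005,0.0237,0.019]]
```

>>> send_rows:
  targets:
    - [[1, 0, -0.001, 0.012, -0.025], [1, 0, 0, 0.012, -0.025], [1, 0, 0, 0.012, -0.025], [1, 0, 0, 0.011, 0], [1, 0, 0, 0, 0], [1, 0, 0, 0, 0], [1, 0, 0, 0, 0]]

```text
clock: 4.27
tool_pos: [0.4413, 0.2161, 0.015]
orientation: [-0.51, 0.86, -0.0, 0.001]
ft_force: [0.7, 0.4, 0.0]
opening: 1.002
grip_force: 0.0
```

>>> send_rows:
  targets:
    - [[0.3, 0, 0, 0, 0], [0.3, 0, 0, 0, 0], [0.3, 0, 0, 0, 0], [0.3, 0, 0, 0, 0], [0.3, 0, 0, 0, 0], [0.3, 0, 0, 0, 0]]
  squeeze: 25

```text
clock: 4.77
tool_pos: [0.4404, 0.2157, 0.0141]
orientation: [-0.51, 0.86, -0.0, 0.0]
ft_force: [-1.5, 0.2, 5.1]
opening: 0.474
grip_force: 24.6
```

```bash
cat > via.py <<'E'
"""via.py grip step x,y,z,yang ...   chained waypoints"""
import sys
from plan import *
s=dict(telemetry.sense());print("now",s["clock"],s["tool_pos"].round(4),np.degrees(yawy(s)).round(1))
g,step=float(sys.argv[1]),float(sys.argv[2])/1000;R=[]
for w in sys.argv[3:]:
    x,y,z,a=map(float,w.split(","));R+=[[q if isinstance(q,float) and abs(q)!=0 else 0 for q in r] for r in rows(g,(x,y,z),a,step,s)]
    h=np.radians((a+90)/2);s["tool_pos"]=np.array([x,y,z]);s["orientation"]=[np.cos(h),np.sin(h),0,0]
show([[r[0]]+[round(q,3) for q in r[1:]] for r in R])
E
python3 via.py 0.3 36 0.44,0.2155,0.19,152 0.654,0.008,0.13,82 0.654,0.008,0.075,82
```

```text
now 4.7667 [0.4404 0.2157 0.0141] 151.4
[[0.3,0.0,0.0,-0.035,-0.002],[0.3,0.0,0,-0.035,-0.002],[0.3,0,0.0,-0.035,-0.002],[0.3,0.0,0,-0.035,-0.002],[0.3,0,0.0,-0.035,-0.002],[0.3,0.007,-0.026,0.005,0.111],[0.3,0.005,-0.027,0.005,0.111],[0.3,0.002,-0.027,0.005,0.111]]
[[0.3,-0.001,-0.027,0.005,0.111],[0.3,-0.004,-0.027,0.005,0.111],[0.3,-0.007,-0.026,0.005,0.111],[0.3,-0.01,-0.025,0.005,0.111],[0.3,-0.013,-0.024,0.005,0.111],[0.3,-0.015,-0.022,0.005,0.111],[0.3,-0.018,-0.02,0.005,0.111],[0.3,-0.02,-0.018,0.005,0.111]]
[[0.3,0,0,0.028,0],[0.3,0,0,0.028,0]]
```

>>> send_rows:
  targets:
    - [[0.3, 0, 0, -0.02, 0], [0.3, 0, 0, -0.035, 0], [0.3, 0, 0, -0.035, 0], [0.3, 0, 0, -0.035, 0], [0.3, 0, 0, -0.035, 0], [0.3, 0, 0, -0.015, 0], [0.3, 0.007, -0.026, 0.005, 0.111], [0.3, 0.005, -0.027, 0.005, 0.111]]

```text
clock: 5.43
tool_pos: [0.4802, 0.178, 0.1807]
orientation: [-0.411, 0.912, -0.0, 0.002]
ft_force: [0.7, 0.5, -1.3]
opening: 0.478
grip_force: 25.5
```

>>> send_rows:
  targets:
    - [[0.3, 0.002, -0.027, 0.005, 0.111], [0.3, -0.001, -0.027, 0.005, 0.111], [0.3, -0.004, -0.027, 0.005, 0.111], [0.3, -0.007, -0.026, 0.005, 0.111], [0.3, -0.01, -0.025, 0.005, 0.111], [0.3, -0.013, -0.024, 0.005, 0.111], [0.3, -0.015, -0.022, 0.005, 0.111], [0.3, -0.018, -0.02, 0.005, 0.111]]

```text
clock: 6.1
tool_pos: [0.6316, 0.0231, 0.1376]
orientation: [0.022, 1.0, 0.0, -0.001]
ft_force: [0.1, 0.3, -0.8]
opening: 0.478
grip_force: 25.5
```

>>> send_rows:
  targets:
    - [[0.3, -0.02, -0.018, 0.005, 0.111], [0.3, 0, 0, 0.02, 0], [0.3, 0, 0, 0.02, 0], [0.3, 0, 0, 0.015, 0], [0.3, 0, 0, 0, 0], [0.3, 0, 0, 0, 0]]

```text
clock: 6.6
tool_pos: [0.6491, 0.0055, 0.077]
orientation: [0.075, 0.997, 0.0, -0.002]
ft_force: [0.2, 0.5, 0.2]
opening: 0.476
grip_force: 25.5
```

```bash
python3 look.py w3; python3 via.py 0.3 20 0.654,0.008,0.055,82
```

```text
now 6.65 [0.6504 0.0055 0.0784] 81.4 cam [0.571 0.017 0.209] [ 0.3  -0.05 -0.95]
now 6.65 [0.6504 0.0055 0.0784] 81.4
[[0.3,-0.002,0.002,0.012,-0.005],[0.3,-0.002,0.002,0.012,-0.005]]
```

View pics/w3.png

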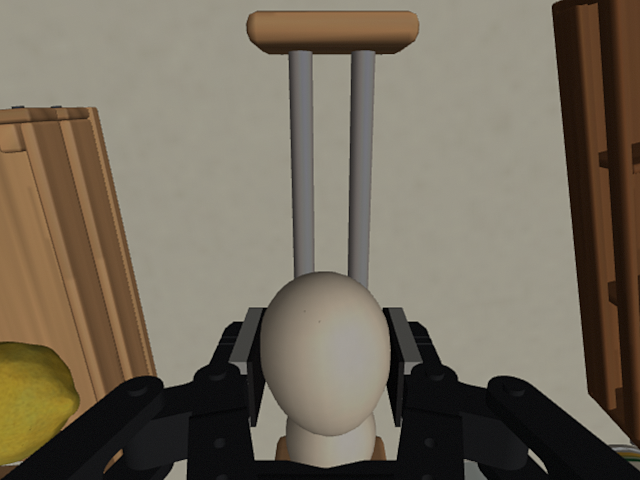

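Egg is held well: its centre is at column 325, while the rods' middle is at column 331–332, about 2 mm to the right (+y).

```bash
python3 - <<'E'
from plan import *
im=vision.get_image("wrist");s=telemetry.sense();p=s["tool_pos"];print(p,np.degrees(yawy(s)))
a=(ray(im,301,55,.02)+ray(im,363,55,.02))/2;b=(ray(im,305,270,.02)+ray(im,357.5,270,.02))/2
th=np.arctan2(*(b-a)[1::-1]);print(a,b,th);n=np.array([-np.sin(th),np.cos(th)])
print("lateral of tcp",n@(p[:2]-a[:2]),"of egg px", n@(ray(im,326,353,.0784+.0074)-a)[:2])
E
```

```text
[0.65120128 0.00548835 0.07934163] 81.42638025239448
[0.55354644 0.0227869  0.02      ] [0.64622322 0.00888315 0.02      ] -0.1489135360028571
lateral of tcp -0.0026186658721947254 of egg px -0.002659225113287292
```

>>> send_rows:
  targets:
    - [[0.3, -0.002, 0.0026, 0.01, 0], [0.3, 0, 0, 0.01, 0], [0.3, 0, 0, 0.005, 0], [0.3, 0, 0, 0.003, 0], [0.3, 0, 0, 0, 0], [0.3, 0, 0, 0, 0], [0.3, 0, 0, 0, 0]]

```text
clock: 7.28
tool_pos: [0.6531, 0.0077, 0.0505]
orientation: [0.075, 0.997, -0.0, 0.0]
ft_force: [0.2, 1.2, 0.5]
opening: 0.477
grip_force: 25.5
```

>>> send_rows:
  targets:
    - [[0.3, 0, 0, 0.001, 0], [0.3, 0, 0, 0.001, 0], [0.3, 0, 0, 0, 0], [0.3, 0, 0, 0, 0]]

```text
clock: 7.62
tool_pos: [0.6529, 0.0077, 0.0484]
orientation: [0.075, 0.997, 0.0, 0.0]
ft_force: [-0.1, -0.1, -0.8]
opening: 0.475
grip_force: 25.5
```

>>> send_rows:
  targets:
    - [[0.3, 0, 0, 0.001, 0], [0.3, 0, 0, 0.001, 0], [0.3, 0, 0, 0, 0], [0.3, 0, 0, 0, 0]]

```text
clock: 7.95
tool_pos: [0.6527, 0.0077, 0.0462]
orientation: [0.075, 0.997, -0.0, -0.0]
ft_force: [-0.3, 0.3, -1.1]
opening: 0.478
grip_force: 25.5
```

>>> send_rows:
  targets:
    - [[0.3, 0, 0, 0.004, 0], [0.3, 0, 0, 0.004, 0], [0.3, 0, 0, 0.003, 0], [0.3, 0, 0, 0, 0], [0.3, 0, 0, 0, 0], [0.3, 0, 0, 0, 0]]

```text
clock: 8.45
tool_pos: [0.6528, 0.0077, 0.0352]
orientation: [0.075, 0.997, 0.0, -0.0]
ft_force: [0.8, 0.2, 0.0]
opening: 0.474
grip_force: 25.5
```

>>> send_rows:
  targets:
    - [[0.3, 0, 0, 0.001, 0], [0.3, 0, 0, 0.001, 0], [0.3, 0, 0, 0, 0], [0.3, 0, 0, 0, 0]]

```text
clock: 8.78
tool_pos: [0.6531, 0.0077, 0.0335]
orientation: [0.075, 0.997, 0.0, 0.0]
ft_force: [-0.0, -0.4, 0.1]
opening: 0.482
grip_force: 25.6
```

>>> send_rows:
  targets:
    - [[0.3, 0, 0, 0.001, 0], [0.3, 0, 0, 0, 0], [0.3, 0, 0, 0, 0], [0.3, 0, 0, 0, 0]]

```text
clock: 9.12
tool_pos: [0.6534, 0.0077, 0.0331]
orientation: [0.075, 0.997, 0.0, 0.001]
ft_force: [-1.5, 0.3, 5.1]
opening: 0.479
grip_force: 25.8
```

Contact. Release slowly and rise.

>>> send_rows:
  targets:
    - [[0.55, 0, 0, 0, 0], [0.65, 0, 0, 0, 0], [0.8, 0, 0, 0, 0], [0.9, 0, 0, 0, 0], [0.9, 0, 0, 0, 0], [0.9, 0, 0, -0.02, 0], [0.9, 0, 0, -0.03, 0], [0.9, 0, 0, -0.03, 0]]

```text
clock: 9.78
tool_pos: [0.6513, 0.0078, 0.1115]
orientation: [0.075, 0.997, 0.0, -0.002]
ft_force: [-0.2, 0.5, 0.3]
opening: 0.903
grip_force: 0.0
```

```bash
python3 via.py 1 40 0.65,0.008,0.22,82 0.46,-0.15,0.22,165; python3 - <<'E'
from h import *
im=vision.get_image("top");print([(round(m["p"],2),m["box"],) for m in finder.masks_of(im,"egg_a_mid")])
cv2.imwrite("pics/t2.png",cv2.resize(im["pixels"][130:370,190:450],(650,600)))
E
```

```text
now 9.7833 [0.6513 0.0078 0.1115] 81.4
[[1.0,0.0,0,-0.036,-0.003],[1.0,0.001,0,-0.036,-0.003],[1.0,0.0,0,-0.036,-0.003],[1.0,0.013,-0.014,0,-0.111],[1.0,0.014,-0.013,0,-0.111],[1.0,0.016,-0.011,0,-0.111],[1.0,0.017,-0.009,0,-0.111],[1.0,0.018,-0.007,0,-0.111]]
[[1.0,0.018,-0.005,0,-0.111],[1.0,0.019,-0.003,0,-0.111],[1.0,0.019,-0.001,0,-0.111],[1.0,0.019,0.001,0,-0.111],[1.0,0.019,0.003,0,-0.111],[1.0,0.018,0.005,0,-0.111],[1.0,0.018,0.007,0,-0.111],[1.0,0.017,0.009,0,-0.111]]
[(0.61, [396.3, 293.2, 23.6, 20.2])]
```

>>> send_rows:
  targets:
    - [[1, 0, 0, -0.036, 0], [1, 0, 0, -0.036, 0], [1, 0, 0, -0.036, 0], [1, 0.013, -0.014, 0, -0.111], [1, 0.014, -0.013, 0, -0.111], [1, 0.016, -0.011, 0, -0.111], [1, 0.017, -0.009, 0, -0.111], [1, 0.018, -0.007, 0, -0.111]]

```text
clock: 10.55
tool_pos: [0.577, -0.053, 0.2198]
orientation: [-0.204, 0.979, 0.0, -0.0]
ft_force: [0.3, 0.3, -0.0]
opening: 1.002
grip_force: 0.0
```

>>> send_rows:
  targets:
    - [[1, 0.018, -0.005, 0, -0.111], [1, 0.019, -0.003, 0, -0.111], [1, 0.019, -0.001, 0, -0.111], [1, 0.019, 0.001, 0, -0.111], [1, 0.019, 0.003, 0, -0.111], [1, 0.018, 0.005, 0, -0.111], [1, 0.018, 0.007, 0, -0.111], [1, 0.017, 0.009, 0, -0.111]]

```text
clock: 11.22
tool_pos: [0.4591, -0.1496, 0.2198]
orientation: [-0.605, 0.796, 0.0, -0.0]
ft_force: [0.0, -0.1, 0.5]
opening: 0.999
grip_force: 0.0
```

>>> send_rows:
  targets:
    - [[1, 0, 0, 0.04, 0], [1, 0, 0, 0.04, 0], [1, 0, 0, 0, 0], [1, 0, 0, 0, 0], [1, 0, 0, 0, 0]]

```text
clock: 11.63
tool_pos: [0.4608, -0.1495, 0.1414]
orientation: [-0.603, 0.798, -0.0, 0.0]
ft_force: [-0.3, -0.6, -0.0]
opening: 1.005
grip_force: 0.0
```

```bash
python3 look.py w4 egg_a_mid:.0215 garlic_mid:.022 timer:.05
```

```text
now 11.6833 [ 0.4618 -0.1499  0.1423] 164.1 cam [ 0.439 -0.226  0.273] [ 0.09  0.3  -0.95]
egg_a_mid 0.7 [296. 111.  78.  99.] [332.1 158.2] [73.3 97.5] w [ 0.4431 -0.1955  0.0215] axis 73.6 0.0556 0.0423
garlic_mid 0.56 [331. 293.  67.  76.] [365.1 327.8] [67.4 72.3] w [ 0.4519 -0.084   0.022 ] axis -64.6 0.0512 0.0461
timer 0.77 [425. 145. 121. 119.] [485. 205.] [114.6 123.7] w [ 0.3714 -0.1532  0.05  ] axis -23.6 0.0665 0.0615
```

View pics/w4.png

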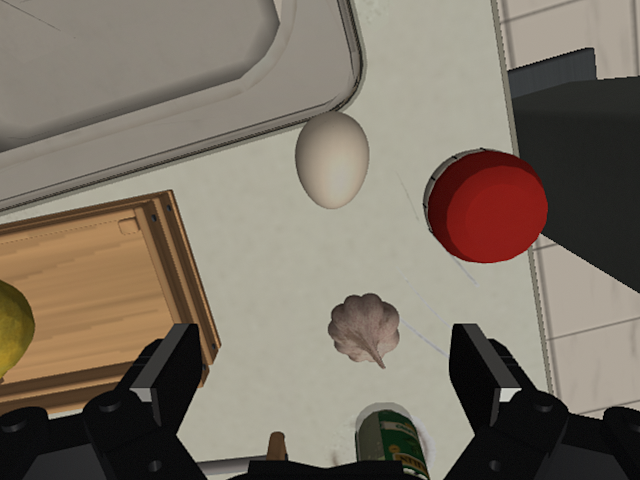

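Egg measures 55.6×42.3 mm, as specified: centre (0.443, −0.1955), axis 73.6°. The timer is close to the near finger, so I'll approach with the gripper opened to 0.72.

```bash
python3 via.py 0.72 30 0.443,-0.1955,0.11,163.6 0.443,-0.1955,0.06,163.6
```

```text
now 11.8333 [ 0.4621 -0.15    0.1426] 164.1
[[0.72,0.025,0.003,0.016,0.005],[0.72,0.025,0.003,0.016,0.005],[0.72,0,0,0.025,0],[0.72,0,0,0.025,0]]
```

>>> send_rows:
  targets:
    - [[0.72, 0.025, 0.003, 0.016, 0.005], [0.72, 0.025, 0.003, 0.016, 0.005], [0.72, 0, 0, 0.02, 0], [0.72, 0, 0, 0.025, 0], [0.72, 0, 0, 0, 0], [0.72, 0, 0, 0, 0], [0.72, 0, 0, 0, 0]]

```text
clock: 12.42
tool_pos: [0.4417, -0.1961, 0.0648]
orientation: [-0.599, 0.801, -0.001, 0.0]
ft_force: [-0.2, -0.8, 0.2]
opening: 0.72
grip_force: 0.0
```

```bash
python3 look.py w5 egg_a_mid:.0215 timer:.035;python3 via.py 0.72 15 0.443,-0.1955,0.015,163.6
```

```text
now 12.4667 [ 0.4421 -0.1963  0.0651] 163.6 cam [ 0.419 -0.272  0.196] [ 0.09  0.3  -0.95]
egg_a_mid 0.58 [272. 234.  99. 126.] [321.2 294.5] [ 95.2 120.3] w [ 0.4434 -0.1951  0.0215] axis -105.6 0.0586 0.0423
timer 0.91 [442. 269. 165. 137.] [528.  333.7] [108.8 174. ] w [ 0.3628 -0.1589  0.035 ] axis -46.8 0.081 0.048
now 12.5667 [ 0.4421 -0.1963  0.0651] 163.6
[[0.72,-0.0,-0.0,0.013,0],[0.72,-0.0,-0.0,0.013,0],[0.72,-0.0,-0.0,0.013,0],[0.72,-0.0,-0.0,0.013,0]]
```

View pics/w5.png

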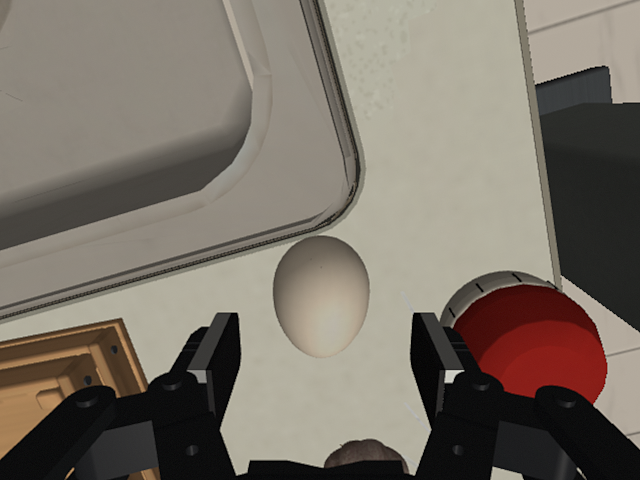

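Image: the egg is centred between the pads (322,297), and the timer (525,335) clears the right finger by about 10 mm. Descending.

>>> send_rows:
  targets:
    - [[0.72, 0, 0, 0.013, 0], [0.72, 0, 0, 0.013, 0], [0.72, 0, 0, 0.013, 0], [0.72, 0, 0, 0.01, 0], [0.72, 0, 0, 0, 0], [0.72, 0, 0, 0, 0], [0.72, 0, 0, 0, 0]]

```text
clock: 13.15
tool_pos: [0.4412, -0.196, 0.0151]
orientation: [-0.599, 0.801, -0.001, 0.0]
ft_force: [0.9, -0.5, -0.1]
opening: 0.72
grip_force: 0.0
```

>>> send_rows:
  targets:
    - [[0.3, 0, 0, 0, 0], [0.3, 0, 0, 0, 0], [0.3, 0, 0, 0, 0], [0.3, 0, 0, 0, 0], [0.3, 0, 0, 0, 0], [0.3, 0, 0, 0, 0]]
  squeeze: 25

```text
clock: 13.65
tool_pos: [0.4415, -0.1962, 0.0155]
orientation: [-0.599, 0.801, -0.001, 0.0]
ft_force: [-1.3, 0.8, 5.1]
opening: 0.476
grip_force: 24.9
```

```bash
python3 via.py 0.3 34 0.4425,-0.196,0.14,163.6 0.590,0.016,0.14,82 0.590,0.016,0.08,82
```

```text
now 13.65 [ 0.4415 -0.1962  0.0155] 163.5
[[0.3,-0.0,-0.0,-0.031,0],[0.3,-0.0,-0.0,-0.031,0],[0.3,-0.0,-0.0,-0.031,0],[0.3,-0.0,-0.0,-0.031,0],[0.3,-0.02,-0.007,0,0.119],[0.3,-0.021,-0.004,0,0.119],[0.3,-0.021,-0.002,0,0.119],[0.3,-0.021,0.001,0,0.119]]
[[0.3,-0.021,0.003,0,0.119],[0.3,-0.021,0.006,0,0.119],[0.3,-0.02,0.008,0,0.119],[0.3,-0.019,0.011,0,0.119],[0.3,-0.017,0.013,0,0.119],[0.3,-0.016,0.015,0,0.119],[0.3,-0.014,0.016,0,0.119],[0.3,-0.012,0.018,0,0.119]]
[[0.3,0,0,0.03,0],[0.3,0,0,0.03,0]]
```

>>> send_rows:
  targets:
    - [[0.3, 0, 0, -0.02, 0], [0.3, 0, 0, -0.03, 0], [0.3, 0, 0, -0.035, 0], [0.3, 0, 0, -0.025, 0], [0.3, 0, 0, -0.015, 0], [0.3, -0.02, -0.007, 0, 0.119], [0.3, -0.021, -0.004, 0, 0.119], [0.3, -0.021, -0.002, 0, 0.119]]

```text
clock: 14.32
tool_pos: [0.4776, -0.1433, 0.1401]
orientation: [-0.444, 0.896, -0.001, 0.0]
ft_force: [0.4, -0.0, -0.7]
opening: 0.472
grip_force: 25.5
```

>>> send_rows:
  targets:
    - [[0.3, -0.021, 0.001, 0, 0.119], [0.3, -0.021, 0.003, 0, 0.119], [0.3, -0.021, 0.006, 0, 0.119], [0.3, -0.02, 0.008, 0, 0.119], [0.3, -0.019, 0.011, 0, 0.119], [0.3, -0.017, 0.013, 0, 0.119], [0.3, -0.016, 0.015, 0, 0.119], [0.3, -0.014, 0.016, 0, 0.119]]

```text
clock: 14.98
tool_pos: [0.5756, -0.0011, 0.1392]
orientation: [0.016, 1.0, -0.0, -0.0]
ft_force: [0.7, 0.7, -0.3]
opening: 0.471
grip_force: 25.5
```

>>> send_rows:
  targets:
    - [[0.3, -0.012, 0.018, 0, 0.119], [0.3, 0, 0, 0.025, 0], [0.3, 0, 0, 0.025, 0], [0.3, 0, 0, 0.005, 0], [0.3, 0, 0, 0, 0], [0.3, 0, 0, 0, 0], [0.3, 0, 0, 0, 0]]

```text
clock: 15.57
tool_pos: [0.5888, 0.0152, 0.0857]
orientation: [0.073, 0.997, -0.0, 0.001]
ft_force: [-0.4, 0.7, -0.2]
opening: 0.475
grip_force: 25.6
```

```bash
python3 look.py w6 ; python3 via.py 0.3 20 0.590,0.0167,0.08,82
```

```text
now 15.6167 [0.5891 0.0151 0.086 ] 81.7 cam [0.51  0.026 0.217] [ 0.31 -0.04 -0.95]
now 15.6167 [0.5891 0.0151 0.086 ] 81.7
[[0.3,-0.001,0.002,0.006,-0.006]]
```

View pics/w6.png

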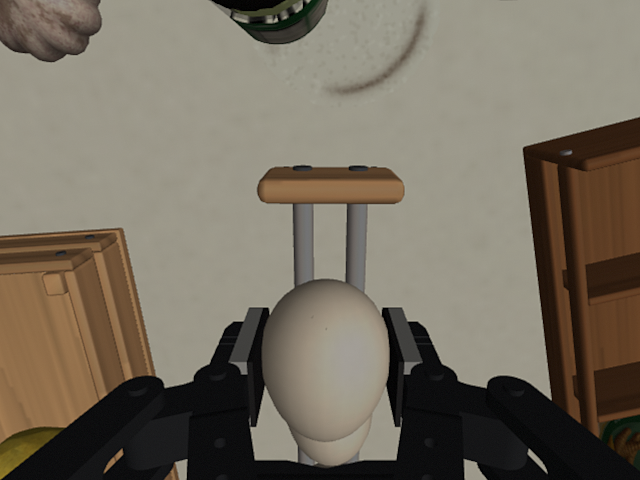

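Egg is held straight. The rods' middle at column 330 is about 1.5 mm to the right of the egg (326).

>>> send_rows:
  targets:
    - [[0.3, -0.001, 0.0016, 0.015, -0.005], [0.3, 0, 0, 0.015, 0], [0.3, 0, 0, 0.01, 0], [0.3, 0, 0, 0.006, 0], [0.3, 0, 0, 0, 0], [0.3, 0, 0, 0, 0], [0.3, 0, 0, 0, 0]]

```text
clock: 16.2
tool_pos: [0.5898, 0.0168, 0.0392]
orientation: [0.07, 0.998, -0.0, 0.001]
ft_force: [-0.2, -0.1, -0.1]
opening: 0.473
grip_force: 25.5
```

>>> send_rows:
  targets:
    - [[0.3, 0, 0, 0.001, 0], [0.3, 0, 0, 0.001, 0], [0.3, 0, 0, 0.001, 0], [0.3, 0, 0, 0, 0], [0.3, 0, 0, 0, 0], [0.3, 0, 0, 0, 0]]

```text
clock: 16.7
tool_pos: [0.589, 0.017, 0.0353]
orientation: [0.07, 0.998, 0.0, -0.0]
ft_force: [0.4, -0.0, 0.2]
opening: 0.477
grip_force: 25.5
```

>>> send_rows:
  targets:
    - [[0.3, 0, 0, 0.001, 0], [0.3, 0, 0, 0.001, 0], [0.3, 0, 0, 0, 0], [0.3, 0, 0, 0, 0], [0.3, 0, 0, 0, 0]]

```text
clock: 17.12
tool_pos: [0.5899, 0.0169, 0.0341]
orientation: [0.07, 0.998, -0.0, 0.001]
ft_force: [0.2, -0.4, 5.6]
opening: 0.474
grip_force: 25.9
```

>>> send_rows:
  targets:
    - [[0.55, 0, 0, 0, 0], [0.65, 0, 0, 0, 0], [0.8, 0, 0, 0, 0], [0.9, 0, 0, 0, 0], [0.9, 0, 0, 0, 0], [0.9, 0, 0, -0.02, 0], [0.9, 0, 0, -0.03, 0], [0.9, 0, 0, -0.04, 0]]

```text
clock: 17.78
tool_pos: [0.5858, 0.0172, 0.1208]
orientation: [0.07, 0.998, 0.0, -0.004]
ft_force: [0.8, -0.5, -0.3]
opening: 0.902
grip_force: 0.0
```

>>> send_rows:
  targets:
    - [[1, 0, 0, -0.04, 0], [1, 0, 0, -0.04, 0], [1, 0, 0, -0.01, 0], [1, 0, 0, 0, 0]]

```text
clock: 18.12
tool_pos: [0.5923, 0.0167, 0.2184]
orientation: [0.07, 0.998, -0.0, 0.005]
ft_force: [0.6, -0.0, 0.8]
opening: 1.002
grip_force: 0.0
```

```bash
python3 - <<'E'
from h import *
im=vision.get_image("top")
cv2.imwrite("pics/t3.png",cv2.resize(im["pixels"][130:370,190:450],(650,600),interpolation=cv2.INTER_CUBIC))
E
python3 look.py w7 green_jar:.1 black_jar:.1; python3 via.py 1 36 0.4575,0.1145,0.2,93 0.4575,0.1145,0.14,93
```

```text
now 18.2167 [0.5888 0.017  0.2129] 82.0 cam [0.511 0.028 0.346] [ 0.31 -0.04 -0.95]
green_jar 0.94 [404.   0. 107.  36.] [446.3  15.2] [ 37.3 113.3] w [0.4781 0.0954 0.1   ] axis -92.4 0.0576 0.0174
black_jar 0.63 [237.   2.  91.  60.] [287.5  26.1] [65.9 94.6] w [0.4718 0.0138 0.1   ] axis -110.1 0.0484 0.0312
now 18.3167 [0.5873 0.0171 0.2107] 82.0
[[1.0,0.028,0.016,0.002,-0.038],[1.0,0.028,0.017,0.002,-0.038],[1.0,0.027,0.018,0.002,-0.038],[1.0,0.026,0.019,0.002,-0.038],[1.0,0.026,0.02,0.002,-0.038],[1.0,0,0,0.03,0],[1.0,0,0,0.03,0]]
```

View pics/t3.png

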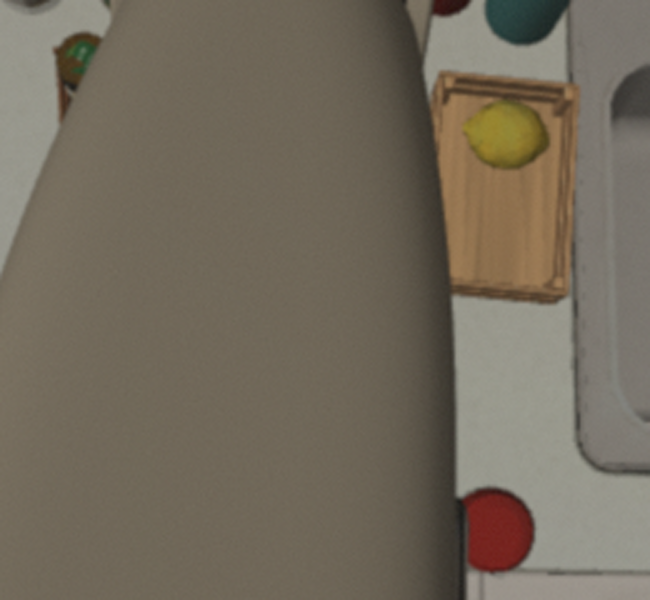

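Arm hides the racks from the top camera. Moving to look at the green jar.

>>> send_rows:
  targets:
    - [[1, 0.022, 0.016, 0, -0.038], [1, 0.022, 0.017, 0, -0.038], [1, 0.022, 0.018, 0, -0.038], [1, 0.022, 0.019, 0, -0.038], [1, 0.021, 0.02, 0, -0.038], [1, 0, 0, 0, 0], [1, 0, 0, 0, 0], [1, 0, 0, 0, 0]]

```text
clock: 18.98
tool_pos: [0.4852, 0.1135, 0.2118]
orientation: [-0.025, 1.0, -0.0, -0.001]
ft_force: [0.5, -0.7, -0.6]
opening: 1.001
grip_force: 0.0
```

```bash
python3 look.py w8 green_jar:.106 black_jar:.105; python3 via.py 1 36 0.4575,0.1145,0.14,93
python3 - <<'E'
from h import *
im=vision.get_image("wrist")
hsv=cv2.cvtColor(cv2.imread("pics/w8.png"),cv2.COLOR_BGR2HSV)
g=cv2.inRange(hsv,(50,90,30),(90,255,200));n,l,st,c=cv2.connectedComponentsWithStats(g)
for i in range(1,n):
    if st[i,4]>400: print("green",st[i],c[i])
E
```

```text
now 19.0333 [0.4858 0.1132 0.2122] 92.8 cam [0.406 0.109 0.344] [ 0.31  0.02 -0.95]
green_jar 0.85 [294. 138.  79.  96.] [332.1 190.4] [77.9 94.7] w [0.4514 0.1156 0.106 ] axis -173.7 0.0535 0.0434
black_jar 0.93 [111. 143. 114.  86.] [167.3 185.2] [ 78.8 122.5] w [0.4533 0.0237 0.105 ] axis -64.5 0.0713 0.0426
now 19.1333 [0.4864 0.1131 0.2127] 92.8
[[1.0,0.01,0.001,0.024,-0.001],[1.0,0.01,0.001,0.024,-0.001],[1.0,0.009,0.001,0.024,-0.001]]
green [ 294  154   78   83 3131] [332.37879272 193.94251038]
green [131 173  43  46 710] [155.82957746 198.51549296]
```

View pics/w8.png

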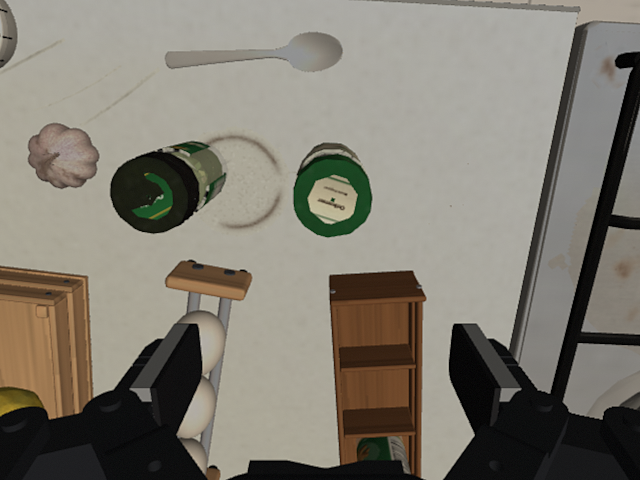

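The picture shows all three eggs lined up in the rack, the green cap at (333,198), the black cap at (152,196), and the spice rack's near end wall top edge from (333,303) to (425,298).

```bash
python3 - <<'E'
from h import *
im=vision.get_image("wrist")
print("green",ray(im,333,198,.106),"black",ray(im,152,196,.105))
from fit import W
E
python3 - <<'E'
from h import *
im=vision.get_image("wrist")
for n,u,v,z in [("nl",333,303,.054),("nr",425,298,.054),("base l",330,277,0),("base r",414,272,0)]: print(n,ray(im,u,v,z).round(4))
c,s=np.cos(.106),np.sin(.106)
f=lambda X,Y:(round(.642+c*X-s*Y,4),round(.164+s*X+c*Y,4))
print("pred nl(-y)",f(-.103,-.036),"nr",f(-.103,.036),"bays",f(-.067,0),f(0,0))
E
```

```text
green [0.45728343 0.11603031 0.106     ] black [0.46129608 0.01397078 0.105     ]
egg_rack top [ 0.6518  0.0085 -0.1436] 2.7
egg_rack both [ 0.6521  0.0077 -0.1354] 3.7
spice_rack top [0.6426 0.1647 0.1076] 2.1
spice_rack both [0.6415 0.1638 0.1054] 17.6
produce_crate top [ 0.638  -0.1481 -0.0754] 2.4
produce_crate both [ 0.637  -0.1497 -0.0837] 3.3
egg [190.4 302.6] [24.2 50.6] [0.4341 0.2427 0.0215] axis deg 12.2 len 0.0993
egg [427.7 297.1] [13.6 43.4] [ 0.4538 -0.2263  0.0215] axis deg 3.4 len 0.0856
egg [203.  257.8] [47.6 55.1] [0.4374 0.2121 0.0215] axis deg 151.4 len 0.1107
egg [391.2 324.4] [45.  54.5] [ 0.4473 -0.1852  0.0215] axis deg 166.4 len 0.115
green_jar [0.4587 0.1176 0.053 ]
green_jar [0.4564 0.1137 0.1007]
black_jar [0.4616 0.0145 0.0525]
black_jar [0.4593 0.0136 0.0998]
garlic_mid [ 0.4514 -0.0825  0.022 ]
garlic_mid [ 0.4522 -0.0771  0.0418]
nl [0.5472 0.1226 0.054 ]
nr [0.5397 0.1904 0.054 ]
base l [0.5488 0.121  0.    ]
base r [0.5406 0.193  0.    ]
pred nl(-y) (np.float64(0.5434), np.float64(0.1173)) nr (np.float64(0.5358), np.float64(0.1889)) bays (np.float64(0.5754), np.float64(0.1569)) (np.float64(0.642), np.float64(0.164))
```

```bash
python3 via.py 1 30 0.4575,0.1155,0.12,94 0.4575,0.1155,0.077,94
```

```text
now 19.6833 [0.4858 0.1137 0.2134] 92.9
[[1.0,0.007,0.001,0.023,-0.005],[1.0,0.007,0.001,0.023,-0.005],[1.0,0.007,0.001,0.023,-0.005],[1.0,0.007,0.001,0.023,-0.005],[1.0,0,0,0.021,0],[1.0,0,0,0.021,0]]
```

>>> send_rows:
  targets:
    - [[1, 0.014, 0.001, 0.013, -0.005], [1, 0.014, 0.001, 0.02, -0.005], [1, 0, 0, 0.03, -0.005], [1, 0, 0, 0.03, -0.005], [1, 0, 0, 0.025, 0], [1, 0, 0, 0.018, 0], [1, 0, 0, 0, 0], [1, 0, 0, 0, 0]]

```text
clock: 20.35
tool_pos: [0.4567, 0.1141, 0.0767]
orientation: [-0.035, 0.999, -0.0, -0.001]
ft_force: [0.3, 0.2, 0.6]
opening: 0.998
grip_force: 0.0
```

>>> send_rows:
  targets:
    - [[0.35, 0, 0, 0, 0], [0.35, 0, 0, 0, 0], [0.35, 0, 0, 0, 0], [0.35, 0, 0, 0, 0], [0.35, 0, 0, 0, 0], [0.35, 0, 0, 0, 0], [0.35, 0, 0, 0, 0]]
  squeeze: 40

```text
clock: 20.93
tool_pos: [0.4593, 0.1146, 0.079]
orientation: [-0.035, 0.999, 0.0, 0.002]
ft_force: [-0.6, 0.7, 5.9]
opening: 0.518
grip_force: 40.3
```

```bash
python3 via.py 0.35 32 0.4575,0.1155,0.18,94 0.6445,0.166,0.18,96 0.6445,0.166,0.15,96
```

```text
now 20.9333 [0.4593 0.1146 0.079 ] 94.0
[[0.35,0.0,0.0,-0.025,0],[0.35,0.0,0.0,-0.025,0],[0.35,0.001,0.0,-0.025,0],[0.35,0.0,0.0,-0.025,0],[0.35,-0.027,0.005,0,-0.005],[0.35,-0.027,0.005,0,-0.005],[0.35,-0.027,0.005,0,-0.005],[0.35,-0.027,0.005,0,-0.005]]
[[0.35,-0.027,0.005,0,-0.005],[0.35,-0.027,0.005,0,-0.005],[0.35,-0.027,0.004,0,-0.005],[0.35,0,0,0.03,0]]
```

>>> send_rows:
  targets:
    - [[0.35, 0, 0, -0.015, 0], [0.35, 0, 0, -0.025, 0], [0.35, 0, 0, -0.03, 0], [0.35, 0, 0, -0.025, 0], [0.35, -0.02, 0.004, -0.007, -0.005], [0.35, -0.025, 0.005, 0, -0.005], [0.35, -0.027, 0.005, 0, -0.005], [0.35, -0.027, 0.005, 0, -0.005]]

```text
clock: 21.6
tool_pos: [0.5557, 0.1411, 0.1798]
orientation: [-0.045, 0.999, -0.0, 0.0]
ft_force: [0.3, -0.0, -0.1]
opening: 0.521
grip_force: 41.2
```

>>> send_rows:
  targets:
    - [[0.35, -0.027, 0.005, 0, -0.005], [0.35, -0.027, 0.005, 0, -0.005], [0.35, -0.02, 0.004, 0, -0.005], [0.35, -0.013, 0.002, 0, 0], [0.35, 0, 0, 0.02, 0], [0.35, 0, 0, 0, 0], [0.35, 0, 0, 0, 0], [0.35, 0, 0, 0, 0]]

```text
clock: 22.27
tool_pos: [0.6391, 0.165, 0.1592]
orientation: [-0.053, 0.999, -0.0, -0.001]
ft_force: [-0.5, 0.7, -1.5]
opening: 0.522
grip_force: 41.1
```

```bash
python3 look.py w9 green_jar:.1;  python3 via.py 0.35 20 0.6445,0.166,0.15,96
```

```text
now 22.3167 [0.6396 0.165  0.1598] 96.0 cam [0.56  0.156 0.291] [ 0.31  0.03 -0.95]
green_jar 0.88 [251. 215. 150. 231.] [325.6 342.2] [148.1 235.4] w [0.6735 0.1688 0.1   ] axis 4.4 0.1356 0.0745
green_jar 0.61 [ 10.  26. 152. 367.] [ 49.5 208.9] [168.8 379.7] w [0.6182 0.037  0.1   ] axis -11.5 0.1873 0.0748
now 22.3667 [0.6399 0.1651 0.1602] 96.0
[[0.35,-0.005,0.0,0.01,0]]
```

View pics/w9.png

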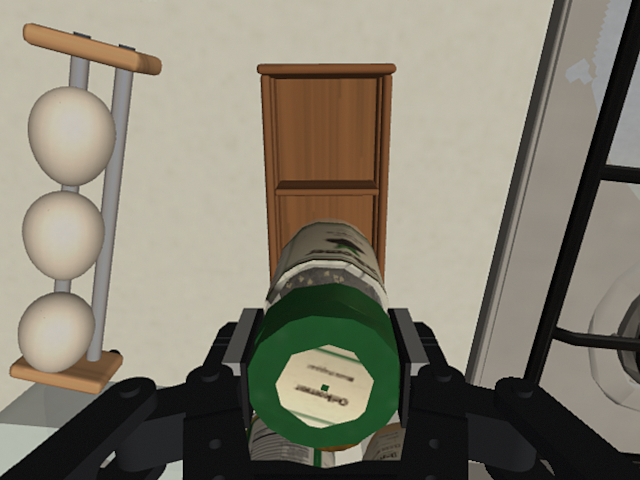

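The picture (13th viewed) shows all three eggs seated on the rods. The green jar hangs over the middle bay, the near end wall is at row 69 (columns 258–396), and the near divider is at row 186 (columns 275–379).

```bash
python3 - <<'E'
from plan import *
im=vision.get_image("wrist");s=telemetry.sense();print(s["tool_pos"],im["cx"])
a=ray(im,258,69,.054);b=ray(im,396,69,.054);w=(a+b)/2;d=ray(im,327,187,.04);dl,dr=ray(im,275,187,.04),ray(im,379,187,.04)
print(a,b,np.linalg.norm(a-b),"div",d,dl,dr,np.linalg.norm(dl-dr))
for th in(.106,np.arctan2(*(d-w)[1::-1]),np.arctan2(-(b-a)[0],(b-a)[1])):
    u=np.array([np.cos(th),np.sin(th)]);print(th,"centre from wall",w[:2]+.100*u,"from div",d[:2]+.0335*u)
E
```

```text
[0.64006155 0.16509395 0.16036661] 325.08291387213046
[0.54771836 0.12079681 0.054     ] [0.54030882 0.19118296 0.054     ] 0.0707750785842545 div [0.60734492 0.16280762 0.04      ] [0.61054826 0.13232409 0.04      ] [0.60414102 0.19329645 0.04      ] 0.06130808175248799
0.106 centre from wall [0.64345231 0.16657005] from div [0.64065689 0.16635197]
0.10723885680364525 centre from wall [0.64343913 0.16669323] from div [0.64065248 0.16639324]
0.104883591223767 centre from wall [0.64346406 0.16645903] from div [0.64066083 0.16631478]
```

>>> send_rows:
  targets:
    - [[0.35, -0.002, 0.001, 0.015, 0], [0.35, 0, 0, 0.02, 0], [0.35, 0, 0, 0.015, 0], [0.35, 0, 0, 0.01, 0], [0.35, 0, 0, 0.008, 0], [0.35, 0, 0, 0, 0], [0.35, 0, 0, 0, 0], [0.35, 0, 0, 0, 0]]

```text
clock: 23.08
tool_pos: [0.6427, 0.1665, 0.0925]
orientation: [-0.053, 0.999, 0.0, 0.001]
ft_force: [0.6, 0.3, -0.5]
opening: 0.516
grip_force: 41.2
```

>>> send_rows:
  targets:
    - [[0.35, 0, 0, 0.002, 0], [0.35, 0, 0, 0.002, 0], [0.35, 0, 0, 0.002, 0], [0.35, 0, 0, 0, 0], [0.35, 0, 0, 0, 0]]

```text
clock: 23.5
tool_pos: [0.6418, 0.1663, 0.0852]
orientation: [-0.053, 0.999, -0.0, -0.0]
ft_force: [0.3, 0.1, -1.6]
opening: 0.518
grip_force: 41.2
```

>>> send_rows:
  targets:
    - [[0.35, 0, 0, 0.001, 0], [0.35, 0, 0, 0.001, 0], [0.35, 0, 0, 0, 0], [0.35, 0, 0, 0, 0], [0.35, 0, 0, 0, 0]]

```text
clock: 23.92
tool_pos: [0.6423, 0.1665, 0.085]
orientation: [-0.053, 0.999, 0.0, 0.001]
ft_force: [-2.3, -0.1, 5.7]
opening: 0.521
grip_force: 41.7
```

Contact on the floor. Release, rise, and go to the black jar.

>>> send_rows:
  targets:
    - [[0.6, 0, 0, 0, 0], [0.75, 0, 0, 0, 0], [0.9, 0, 0, 0, 0], [0.95, 0, 0, 0, 0], [0.95, 0, 0, -0.02, 0], [0.95, 0, 0, -0.035, 0], [0.95, 0, 0, -0.04, 0], [0.95, 0, 0, -0.01, 0]]

```text
clock: 24.58
tool_pos: [0.6455, 0.1669, 0.1951]
orientation: [-0.053, 0.999, 0.001, 0.005]
ft_force: [0.7, -0.3, 1.2]
opening: 0.944
grip_force: 0.0
```

```bash
python3 via.py 1 38 0.49,0.0142,0.2,90; python3 look.py w10 green_jar:.112
```

```text
now 24.5833 [0.6455 0.1669 0.1951] 96.0
[[1.0,0.028,-0.023,-0.001,0.018],[1.0,0.028,-0.023,-0.001,0.018],[1.0,0.028,-0.024,-0.001,0.018],[1.0,0.027,-0.024,-0.001,0.018],[1.0,0.027,-0.025,-0.001,0.018],[1.0,0.026,-0.025,-0.001,0.018]]
now 24.6333 [0.646  0.1671 0.1956] 96.0 cam [0.565 0.158 0.326] [ 0.32  0.03 -0.95]
green_jar 0.94 [288. 171.  82. 113.] [327.6 232.1] [ 82.3 114.4] w [0.6302 0.1667 0.112 ] axis -173.8 0.0623 0.0428
```

>>> send_rows:
  targets:
    - [[1, 0.028, -0.023, -0.001, 0.018], [1, 0.028, -0.023, -0.001, 0.018], [1, 0.028, -0.024, -0.001, 0.018], [1, 0.027, -0.024, -0.001, 0.018], [1, 0.027, -0.025, -0.001, 0.018], [1, 0.026, -0.025, -0.001, 0.018], [1, 0, 0, 0, 0], [1, 0, 0, 0, 0]]

```text
clock: 25.35
tool_pos: [0.4843, 0.0119, 0.1926]
orientation: [0.003, 1.0, 0.0, -0.002]
ft_force: [-0.1, 0.5, -0.1]
opening: 1.001
grip_force: 0.0
```

```bash
python3 look.py w11 black_jar:.105 garlic_mid:.022 green_jar:.112; python3 - <<'E'
from h import *
im=cv2.imread("pics/w11.png");p=dict(vision.get_image("wrist"))
m=finder.masks_of(p,"black_jar")[0]["pixels"];g=cv2.cvtColor(p["pixels"],cv2.COLOR_BGR2GRAY)
k=((g<60)&m).astype(np.uint8);q=max(cv2.findContours(k,0,1)[0],key=cv2.contourArea);c,r=cv2.minEnclosingCircle(q);x,y,w,h=cv2.boundingRect(q);print(c,r,x,y,w,h)
E
python3 via.py 1 30 0.46,0.0142,0.12,92 0.46,0.0142,0.077,92
```

```text
now 25.4 [0.4858 0.0124 0.1931] 89.8 cam [0.405 0.012 0.325] [ 0.31 -0.   -0.95]
black_jar 0.63 [284. 155.  83.  97.] [326.6 204.4] [ 82.6 102. ] w [0.4544 0.0128 0.105 ] axis -178.3 0.0542 0.043
black_jar 0.54 [293. 393.  58.  68.] [321.1 428.3] [51.8 66.3] w [0.5963 0.0087 0.105 ] axis -1.0 0.0502 0.0321
garlic_mid 0.69 [160. 141.  68.  70.] [191.1 175.1] [63.4 68. ] w [ 0.4516 -0.0819  0.022 ] axis -135.4 0.0455 0.0466
green_jar 0.53 [534. 380.   6.  10.] [537.7 385.4] [ 4.3 11. ] w [0.5607 0.1347 0.112 ] axis -138.4 0.0076 0.0025
(324.0, 197.0) 50.04008483886719 283 147 83 101
now 25.65 [0.4875 0.0133 0.194 ] 89.9
[[1.0,0.009,0.0,0.025,-0.012],[1.0,0.009,0.0,0.025,-0.012],[1.0,0.009,0.001,0.025,-0.012],[1.0,0,0,0.021,0],[1.0,0,0,0.021,0]]
```

>>> send_rows:
  targets:
    - [[1, 0.013, 0, 0.015, -0.012], [1, 0.014, 0, 0.025, -0.012], [1, 0, 0.001, 0.025, -0.012], [1, 0, 0, 0.025, 0], [1, 0, 0, 0.017, 0], [1, 0, 0, 0.01, 0], [1, 0, 0, 0, 0], [1, 0, 0, 0, 0]]

```text
clock: 26.32
tool_pos: [0.46, 0.0139, 0.0773]
orientation: [-0.017, 1.0, 0.0, -0.0]
ft_force: [0.0, 0.1, -0.4]
opening: 1.001
grip_force: 0.0
```

>>> send_rows:
  targets:
    - [[0.35, 0, 0, 0, 0], [0.35, 0, 0, 0, 0], [0.35, 0, 0, 0, 0], [0.35, 0, 0, 0, 0], [0.35, 0, 0, 0, 0], [0.35, 0, 0, 0, 0], [0.35, 0, 0, 0, 0]]
  squeeze: 40

```text
clock: 26.9
tool_pos: [0.4609, 0.0134, 0.0785]
orientation: [-0.017, 1.0, -0.0, 0.001]
ft_force: [-1.4, 0.3, 5.6]
opening: 0.515
grip_force: 40.3
```

```bash
python3 via.py 0.35 30 0.46,0.0142,0.17,92 0.5754,0.1594,0.17,96
```

```text
now 26.9 [0.4609 0.0134 0.0785] 91.9
[[0.35,0.0,0.0,-0.023,0],[0.35,0.0,0.0,-0.023,0],[0.35,0.0,0.0,-0.023,0],[0.35,0.0,0.0,-0.023,0],[0.35,-0.017,0.02,0,-0.01],[0.35,-0.017,0.02,0,-0.01],[0.35,-0.018,0.02,0,-0.01],[0.35,-0.018,0.02,0,-0.01]]
[[0.35,-0.018,0.019,0,-0.01],[0.35,-0.018,0.019,0,-0.01],[0.35,-0.018,0.019,0,-0.01]]
```

>>> send_rows:
  targets:
    - [[0.35, 0, 0, -0.015, 0], [0.35, 0, 0, -0.025, 0], [0.35, 0, 0, -0.028, 0], [0.35, 0, 0, -0.023, 0], [0.35, -0.015, 0.018, 0, -0.01], [0.35, -0.018, 0.021, 0, -0.01], [0.35, -0.019, 0.021, 0, -0.01], [0.35, -0.018, 0.021, 0, -0.01]]

```text
clock: 27.57
tool_pos: [0.5261, 0.0987, 0.1683]
orientation: [-0.036, 0.999, 0.0, 0.0]
ft_force: [0.1, 0.4, -2.6]
opening: 0.516
grip_force: 41.2
```

>>> send_rows:
  targets:
    - [[0.35, -0.018, 0.021, 0, -0.01], [0.35, -0.018, 0.02, 0, -0.01], [0.35, -0.018, 0.015, 0, -0.01], [0.35, 0, 0, 0.015, 0], [0.35, 0, 0, 0, 0], [0.35, 0, 0, 0, 0], [0.35, 0, 0, 0, 0]]

```text
clock: 28.15
tool_pos: [0.5739, 0.1578, 0.1529]
orientation: [-0.051, 0.999, -0.0, -0.001]
ft_force: [0.1, 0.3, -1.0]
opening: 0.512
grip_force: 41.2
```

```bash
python3 via.py 0.35 30 0.5754,0.1594,0.092,96
```

```text
now 28.15 [0.5739 0.1578 0.1529] 95.9
[[0.35,-0.001,0.001,0.02,-0.001],[0.35,-0.001,0.001,0.02,-0.001],[0.35,-0.001,0.001,0.02,-0.001]]
```

>>> send_rows:
  targets:
    - [[0.35, -0.001, 0.002, 0.015, 0], [0.35, 0, 0, 0.02, 0], [0.35, 0, 0, 0.015, 0], [0.35, 0, 0, 0.01, 0], [0.35, 0, 0, 0.004, 0], [0.35, 0, 0, 0, 0], [0.35, 0, 0, 0, 0], [0.35, 0, 0, 0, 0]]

```text
clock: 28.82
tool_pos: [0.5767, 0.1603, 0.0906]
orientation: [-0.051, 0.999, 0.0, 0.001]
ft_force: [0.0, 0.0, -1.1]
opening: 0.518
grip_force: 41.2
```

>>> send_rows:
  targets:
    - [[0.35, 0, 0, 0.002, 0], [0.35, 0, 0, 0.001, 0], [0.35, 0, 0, 0, 0], [0.35, 0, 0, 0, 0], [0.35, 0, 0, 0, 0]]

```text
clock: 29.23
tool_pos: [0.5758, 0.1604, 0.0864]
orientation: [-0.052, 0.999, -0.0, 0.0]
ft_force: [0.5, -0.1, -1.5]
opening: 0.515
grip_force: 41.2
```

>>> send_rows:
  targets:
    - [[0.35, 0, 0, 0.001, 0], [0.35, 0, 0, 0.001, 0], [0.35, 0, 0, 0, 0], [0.35, 0, 0, 0, 0], [0.35, 0, 0, 0, 0]]

```text
clock: 29.65
tool_pos: [0.576, 0.1604, 0.0846]
orientation: [-0.052, 0.999, 0.0, 0.0]
ft_force: [-0.2, -0.3, 0.2]
opening: 0.513
grip_force: 41.2
```

>>> send_rows:
  targets:
    - [[0.35, 0, 0, 0.001, 0], [0.35, 0, 0, 0, 0], [0.35, 0, 0, 0, 0], [0.35, 0, 0, 0, 0]]

```text
clock: 29.98
tool_pos: [0.5763, 0.1604, 0.0845]
orientation: [-0.052, 0.999, 0.0, 0.001]
ft_force: [-1.1, -0.3, 5.0]
opening: 0.518
grip_force: 41.8
```

>>> send_rows:
  targets:
    - [[0.6, 0, 0, 0, 0], [0.75, 0, 0, 0, 0], [0.9, 0, 0, 0, 0], [0.95, 0, 0, 0, 0], [0.95, 0, 0, -0.02, 0], [0.95, 0, 0, -0.035, 0], [0.95, 0, 0, -0.04, 0], [0.95, 0, 0, -0.01, 0]]

```text
clock: 30.65
tool_pos: [0.5792, 0.161, 0.1946]
orientation: [-0.052, 0.999, 0.001, 0.005]
ft_force: [1.0, 0.1, 1.8]
opening: 0.95
grip_force: 0.0
```

```bash
python3 via.py 1 38 0.48,-0.082,0.15,86; python3 look.py w12 black_jar:.111 green_jar:.112
```

```text
now 30.65 [0.5792 0.161  0.1946] 95.9
[[1.0,0.015,-0.029,0.006,0.022],[1.0,0.015,-0.029,0.006,0.022],[1.0,0.014,-0.03,0.006,0.022],[1.0,0.013,-0.03,0.006,0.022],[1.0,0.013,-0.03,0.005,0.022],[1.0,0.012,-0.03,0.006,0.022],[1.0,0.011,-0.031,0.005,0.022],[1.0,0.011,-0.031,0.006,0.022]]
now 30.7 [0.5798 0.161  0.1949] 95.9 cam [0.499 0.152 0.325] [ 0.32  0.03 -0.95]
black_jar 0.69 [284. 180.  80. 106.] [323.6 236. ] [ 80.9 112.7] w [0.5665 0.1589 0.111 ] axis -173.6 0.0619 0.0422
green_jar 0.83 [287. 277.  79. 109.] [326.1 335.2] [ 79.6 115.3] w [0.6243 0.1662 0.112 ] axis 4.8 0.0739 0.0448
```

>>> send_rows:
  targets:
    - [[1, 0.015, -0.029, 0.006, 0.022], [1, 0.015, -0.029, 0.006, 0.022], [1, 0.014, -0.03, 0.006, 0.022], [1, 0.013, -0.03, 0.006, 0.022], [1, 0.013, -0.03, 0.005, 0.022], [1, 0.012, -0.03, 0.006, 0.022], [1, 0.011, -0.031, 0.005, 0.022], [1, 0.011, -0.031, 0.006, 0.022]]

```text
clock: 31.47
tool_pos: [0.4754, -0.0833, 0.1398]
orientation: [0.037, 0.999, 0.0, -0.002]
ft_force: [1.0, -0.7, 0.9]
opening: 1.002
grip_force: 0.0
```

>>> send_rows:
  targets:
    - [[0.85, 0, 0, 0, 0], [0.85, 0, 0, 0, 0], [0.85, 0, 0, 0, 0]]

```text
clock: 31.72
tool_pos: [0.4769, -0.0822, 0.1409]
orientation: [0.037, 0.999, 0.001, -0.001]
ft_force: [-1.1, 0.3, 0.4]
opening: 0.849
grip_force: 0.0
```

```bash
python3 look.py w13 garlic_mid:.022 timer:.035; python3 via.py 0.85 30 0.4515,-0.0825,0.06,86 0.4515,-0.0825,0.017,86
```

```text
now 31.7667 [ 0.4775 -0.0818  0.1413] 85.9 cam [ 0.398 -0.077  0.273] [ 0.31 -0.02 -0.95]
garlic_mid 0.68 [286. 160.  76.  80.] [321.4 200. ] [75.7 77.3] w [ 0.4513 -0.0824  0.022 ] axis -61.3 0.0461 0.0454
timer 0.77 [124.   1. 135. 118.] [190.7  52.6] [118.5 141.7] w [ 0.3678 -0.1424  0.035 ] axis -113.0 0.0692 0.0579
now 31.8667 [ 0.4782 -0.0816  0.142 ] 85.9
[[0.85,0.009,-0.001,0.027,0],[0.85,0.009,-0.001,0.027,0],[0.85,0.009,-0.001,0.027,0],[0.85,0,0,0.021,0],[0.85,0,0,0.021,0]]
```

>>> send_rows:
  targets:
    - [[0.85, 0.013, -0.001, 0.02, 0], [0.85, 0.013, -0.001, 0.025, 0], [0.85, 0, 0, 0.025, 0], [0.85, 0, 0, 0.025, 0], [0.85, 0, 0, 0.02, 0], [0.85, 0, 0, 0.01, 0], [0.85, 0, 0, 0, 0], [0.85, 0, 0, 0, 0]]

```text
clock: 32.53
tool_pos: [0.4521, -0.0822, 0.0174]
orientation: [0.036, 0.999, 0.0, -0.0]
ft_force: [0.3, 0.4, 0.2]
opening: 0.85
grip_force: 0.0
```

>>> send_rows:
  targets:
    - [[0.35, 0, 0, 0, 0], [0.35, 0, 0, 0, 0], [0.35, 0, 0, 0, 0], [0.35, 0, 0, 0, 0], [0.35, 0, 0, 0, 0], [0.35, 0, 0, 0, 0], [0.35, 0, 0, 0, 0]]
  squeeze: 30

```text
clock: 33.12
tool_pos: [0.4535, -0.0833, 0.0191]
orientation: [0.036, 0.999, -0.0, 0.002]
ft_force: [-0.8, -0.1, 5.7]
opening: 0.532
grip_force: 30.1
```

```bash
python3 -c "
import numpy as np
c,s=np.cos(-.08),np.sin(-.08);print(.6375-.038*c,-.149-.038*s)"; python3 via.py 0.35 30 0.4515,-0.0825,0.14,86 0.5985,-0.146,0.14,85.4 0.5985,-0.146,0.09,85.4
```

```text
0.5996215351605004 -0.14596324162917143
now 33.1167 [ 0.4535 -0.0833  0.0191] 85.8
[[0.35,0.0,0.0,-0.024,-0.001],[0.35,0.0,0.0,-0.024,-0.001],[0.35,0.0,0.0,-0.024,-0.001],[0.35,0.0,0.0,-0.024,-0.001],[0.35,0.001,0.0,-0.024,-0.001],[0.35,-0.025,-0.009,0,0.002],[0.35,-0.025,-0.009,0,0.002],[0.35,-0.025,-0.009,0,0.002]]
[[0.35,-0.025,-0.009,0,0.002],[0.35,-0.025,-0.009,0,0.002],[0.35,-0.025,-0.009,0,0.002],[0.35,0,0,0.025,0],[0.35,0,0,0.025,0]]
```

>>> send_rows:
  targets:
    - [[0.35, 0, 0, -0.015, 0], [0.35, 0, 0, -0.025, 0], [0.35, 0, 0, -0.03, 0], [0.35, 0, 0, -0.03, 0], [0.35, 0, 0, -0.02, 0], [0.35, -0.02, -0.007, 0, 0], [0.35, -0.025, -0.009, 0, 0], [0.35, -0.025, -0.009, 0, 0]]

```text
clock: 33.78
tool_pos: [0.5211, -0.1132, 0.1391]
orientation: [0.036, 0.999, -0.0, 0.002]
ft_force: [-0.6, -0.4, -0.6]
opening: 0.525
grip_force: 30.9
```

>>> send_rows:
  targets:
    - [[0.35, -0.025, -0.009, 0, 0], [0.35, -0.025, -0.009, 0, 0], [0.35, -0.025, -0.009, 0, 0], [0.35, 0, 0, 0.02, 0], [0.35, 0, 0, 0.02, 0], [0.35, 0, 0, 0, 0], [0.35, 0, 0, 0, 0], [0.35, 0, 0, 0, 0]]

```text
clock: 34.45
tool_pos: [0.5929, -0.1452, 0.0983]
orientation: [0.036, 0.999, -0.0, 0.0]
ft_force: [-0.1, -0.5, 0.4]
opening: 0.529
grip_force: 30.9
```

```bash
python3 look.py w14 garlic_mid:.1; python3 via.py 0.35 20 0.599,-0.146,0.03,85.4
```

```text
now 34.5 [ 0.5933 -0.1453  0.0988] 85.8 cam [ 0.513 -0.14   0.23 ] [ 0.31 -0.02 -0.95]
garlic_mid 0.7 [259. 275. 133. 135.] [324.9 341.7] [129.8 135. ] w [ 0.5909 -0.1453  0.1   ] axis -80.4 0.0466 0.0504
now 34.55 [ 0.5935 -0.1454  0.099 ] 85.8
[[0.35,-0.001,-0.0,0.017,0.002],[0.35,-0.001,0,0.017,0.002],[0.35,-0.001,-0.0,0.017,0.002],[0.35,-0.001,0,0.017,0.002]]
```

View pics/w14.png

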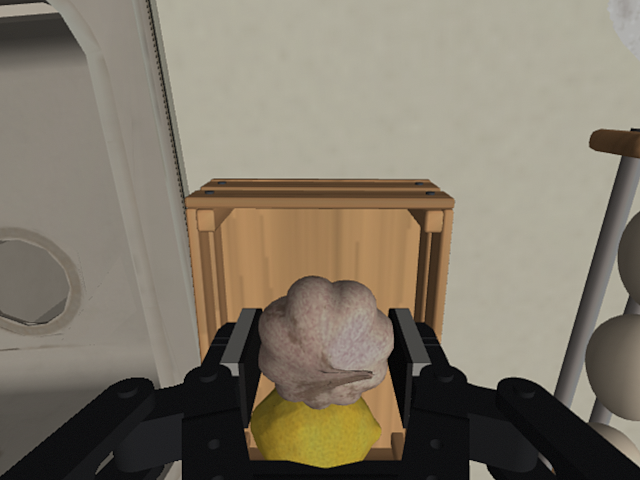

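The garlic (col 326) is centred over the free near half of the crate (inner cols ~215–428), with the lemon behind. Lowering.

>>> send_rows:
  targets:
    - [[0.35, 0, -0.001, 0.015, 0], [0.35, 0, 0, 0.02, 0], [0.35, 0, 0, 0.015, 0], [0.35, 0, 0, 0.012, 0], [0.35, 0, 0, 0.008, 0], [0.35, 0, 0, 0, 0], [0.35, 0, 0, 0, 0], [0.35, 0, 0, 0, 0]]

```text
clock: 35.22
tool_pos: [0.5935, -0.1464, 0.0284]
orientation: [0.036, 0.999, -0.0, 0.001]
ft_force: [0.5, 0.0, 0.8]
opening: 0.528
grip_force: 30.9
```

>>> send_rows:
  targets:
    - [[0.35, 0, 0, 0.002, 0], [0.35, 0, 0, 0.001, 0], [0.35, 0, 0, 0, 0], [0.35, 0, 0, 0, 0], [0.35, 0, 0, 0, 0]]

```text
clock: 35.63
tool_pos: [0.5934, -0.1464, 0.0251]
orientation: [0.036, 0.999, -0.0, 0.001]
ft_force: [-0.7, -0.5, 2.6]
opening: 0.532
grip_force: 31.2
```

Contact with the floor. Release with limited opening, and rise clear.

>>> send_rows:
  targets:
    - [[0.6, 0, 0, 0, 0], [0.68, 0, 0, 0, 0], [0.7, 0, 0, 0, 0], [0.7, 0, 0, 0, 0], [0.7, 0, 0, -0.02, 0], [0.7, 0, 0, -0.03, 0], [0.7, 0, 0, -0.04, 0], [0.7, 0, 0, -0.04, 0]]

```text
clock: 36.3
tool_pos: [0.5911, -0.1456, 0.1542]
orientation: [0.036, 0.999, 0.001, -0.002]
ft_force: [0.8, 0.3, -0.4]
opening: 0.701
grip_force: 0.0
```

>>> send_rows:
  targets:
    - [[0.7, 0.03, 0, -0.03, 0], [0.7, 0.03, -0.01, 0, 0], [0.7, 0.03, -0.01, 0, 0], [0.7, 0.03, 0, 0, 0], [0.7, 0.03, 0, 0, 0], [0.7, 0, 0, 0, 0], [0.7, 0, 0, 0, 0], [0.7, 0, 0, 0, 0]]

```text
clock: 36.97
tool_pos: [0.4426, -0.1555, 0.184]
orientation: [0.037, 0.999, -0.0, 0.001]
ft_force: [-0.5, -0.0, -0.2]
opening: 0.698
grip_force: 0.0
```

```bash
python3 look.py w15 garlic_mid:.028; python3 - <<'E'
from h import *
for c in("top","scene"):
  im=vision.get_image(c)
  for n,z in(("garlic_mid",.028),("egg_kept_mid",.04),("timer",.035),("green_jar",.059),("black_jar",.059)):
    for m in finder.masks_of(im,n)[:4]:
        v,u=np.nonzero(m["pixels"])
        if len(u): print(c,n,round(m["p"],2),np.round(m["box"]),ray(im,(u.min()+u.max())/2,(v.min()+v.max())/2,z).round(3))
print(telemetry.sense()["clock"],telemetry.sense()["tool_pos"])
E
```

```text
now 37.0167 [ 0.4431 -0.1556  0.1841] 85.8 cam [ 0.363 -0.15   0.316] [ 0.31 -0.02 -0.95]
garlic_mid 0.68 [324. 382.  53.  50.] [349.9 403.1] [50.2 59.1] w [ 0.592  -0.1467  0.028 ] axis -94.4 0.0472 0.048
top garlic_mid 0.76 [373. 220.  26.  20.] [ 0.592 -0.143  0.028]
top egg_kept_mid 0.68 [307. 149.  26.  25.] [ 0.722 -0.001  0.04 ]
top egg_kept_mid 0.55 [372. 217.  29.  23.] [ 0.591 -0.142  0.04 ]
top timer 0.63 [372. 326.  36.  32.] [ 0.367 -0.141  0.035]
top timer 0.56 [213. 145.  44. 108.] [0.642 0.165 0.035]
top green_jar 0.86 [216. 181.  28.  33.] [0.644 0.172 0.059]
top black_jar 0.85 [217. 214.  31.  32.] [0.578 0.163 0.059]
scene egg_kept_mid 0.47 [346. 190.  21.  16.] [0.723 0.004 0.04 ]
scene timer 0.73 [331. 329.  39.  45.] [ 0.357 -0.147  0.035]
scene timer 0.17 [384. 252.  14.  14.] [ 0.585 -0.135  0.035]
scene green_jar 0.98 [258. 166.  25.  39.] [0.65  0.174 0.059]
scene green_jar 0.64 [333. 332.  36.  43.] [ 0.343 -0.153  0.059]
scene black_jar 0.56 [249. 184.  22.  42.] [0.59  0.168 0.059]
37.6667 [ 0.44210413 -0.15519601  0.18376952]
```

```bash
python3 -c "
from rig import job;print(job.job_done())"
```

```text
the job is handed in; nothing more can be done
None
```

I handed the job in at about 38 s of the 118 s; no verdict came back. By my measurements both eggs are on the rods, both jars are in their bays, the garlic is on the crate floor, and the kept egg and timer have not moved.

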